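# Load the stamping die, set the regulator to its marker and lock it

### The job

Get the stamping job ready: first lay the rectangular brass blank fully home in the die whose recess matches its outline and let go of it. Then turn the regulator knob on the sloping panel until its pointed nose lines up with the raised tab on the ring around it, leaving that ring as it is, and then slide the metal cover all the way over the knob to lock the setting. Leave the other things on the table where they are.

Things in the scene. Friction and masses are not known exactly. Their poses are not given: they have to be found in the camera images.
- blank: Rectangular brass blank, 90 x 44 x 20 mm, 0.22 kg, lying loose and flat on the table. Origin: centre of its underside; x along its 90 mm length, y across its 44 mm width, z up.
- rect_die: Fixed steel die block, 125 (x) x 85 (y) x 30 (z) mm, with the rectangular recess in its top, 93 (x) x 47 (y) mm and 8 mm deep with a 2 mm chamfer at its mouth. A seated blank stands 12 mm proud of the block. Origin: centre of its underside. It may change places with the round die.
- rect_die_hole0 (a point): Centre of the mouth of the rectangular recess, level with the block's top, axes as the block's; the recess floor is 8 mm below.
- round_die: Fixed die block of the same size, with a round recess 63 mm across and 8 mm deep: not the one for this blank. Origin: centre of its underside.
- panel: Sloping face of the fixed white control box, 190 (up the slope) x 270 mm, at 25 degrees to the table, facing the robot. Origin: on the face, at mid width, 180 mm above the table; x up the slope (away from the robot), y to the left along the face, z out of the face (knob axis). Knob and ring centre at y = -55 mm. Guide strips 6 mm high run along y at x = -56 and +56 mm.
- knob (a joint): Turn of the black bar knob (rad, 0 to 2.4), growing clockwise as seen facing the panel. The nose points at the angle 1.2 - value, counted counter-clockwise from the panel's x axis. Knob: 60 mm disc under a grip bar 17 mm thick, 56 mm long plus a pointed nose at one end, its top 47 mm above the panel.
- knob_grip (a point): On the knob's axis, 32 mm above the panel: where to grip the bar. x along the bar towards the nose, z out of the panel.
- knob_nose (a point): Tip of the knob's pointed nose, 36 mm from its axis, 32 mm above the panel; x points outward along the nose.
- marker (a joint): Turn of the flat aluminium marker ring (94 mm diameter, 3 mm thick) around the knob, counted just like the knob's: the knob is at the mark when both values are equal. It is stiff and stays as it is.
- marker_tab (a point): Top of the ring's raised black tab (8 x 8 mm, standing 15 mm above the panel), 42.5 mm from the knob's axis; x points outward from the axis.
- lock (a joint): Travel of the sliding lock cover (m): 0 parked to the left of the knob, 0.12 fully over the knob; it moves towards the panel's -y and stays where it is left. Needs about 3 N.
- lock_grip (a point): On the black grip fin on the cover, 75 mm above the panel (21 mm above the roof); axes as the panel's. Fin: 14 mm thick (y), 60 mm long (x), top 86 mm above the panel. Aluminium cover: 104 (x) by 102 mm (y), centred under the fin, roof 54 mm above the panel, open below and towards the knob.
- round_blank: Bystander: loose brass disc, 56 mm diameter, 20 mm thick. Origin: centre of its underside.
- wrench: Bystander: steel wrench, 180 mm long, lying behind the dies. Origin: centre of its underside.
- bottle: Bystander: white bottle, 56 mm diameter, 150 mm tall, right of the dies. Origin: centre of its underside.
- brush: Bystander: brush with wooden handle, 200 mm long, lying near the robot on its left. Origin: centre of its underside.
- cup: Bystander: steel cup, 72 mm diameter, 90 mm tall, at the left. Origin: centre of its underside.
Mind the look-alikes: they are no part of the job. Leave any black or turquoise look-alike of the blank alone.

How it is judged:
By the outcome, as a careful person would: the job done as asked, in the order asked, and still so for the second after the job is handed in, with the robot touching nothing.
It also fails if it takes over 66 s, if anything falls off the work surface, if the arm or the gripper's body presses on something with over 40 N, if the wrist force passes 120 N, or if a joint passes its speed limit or range.

### The arm

A 6-joint arm with a two-finger parallel gripper is mounted at the origin on the work surface. World frame = base frame: x ahead of the robot, y to its left, z up, the work surface at z = 0. Lengths are in m, angles in rad, forces in N, time in s.
With the tool pointing down it reaches from about 0.375 to 0.975 m from the base axis. Payload 3.8 kg.
Tool frame: the origin (TCP) lies at the very end of the fingers, on their centre line; the grasp point (between the pads) lies 19 mm behind it; z points along the fingers, y is the line along which they close (so a half turn about z gives the same grasp; the last joint's range is limited). The gripper opens to 85 mm and grips with 20 to 120 N. Pads are 22 mm wide; open, the fingers measure 114 mm over their backs; the gripper's body (76 mm by 85 mm) begins 54 mm behind the grasp point. The pads swing forward as they close: fully open they stand 13 mm farther back than shut.
Start: joints at [1.243, 0.264, 1.604, -0, 1.274, -0.037], TCP at [0.194, 0.647, 0.205] pointing down, gripper open.
Joint ranges: [-2.63, 2.63], [-0.94, 2.18], [0.31, 2.57], [-1.31, 4.45], [0, 2.66], [-2.55, 2.55]. Speed limits (rad/s): [2.57, 2.57, 3.14, 3.14, 3.14, 3.14].

### API

Orientations are given as a rotation vector (axis times angle).
In Python, from workcell import bot, vision gives the robot as it stands. The module is installed in compiled form; this text tells all that it offers.
- The arm moves only by the tool play_rows, never from a script. Its argument "moves" is a list that holds one entry, the list of rows, each a list of 7 numbers: the turn, a rotation vector about the tool's x, y, z as a fraction of full scale, then the shift along the tool's x, y, z as a fraction of full scale, then the finger opening in mm, from 0 to 85.4. In form: [[[ax, ay, az, x, y, z, jaw], ...]]. A call has 1 to 5 rows; each row shifts and turns the commanded pose from where the row before left it, along the tool's axes as they then stand; what a row does not reach is not made up. Full scale, the value 1, is 0.1 m for a shift and 0.5 rad for a turn. A row lasts 1/12 s, in which the tool goes at most 41.7 mm and 7.16 degrees, less where a joint would pass 70% of its speed; a pose out of reach is approached as far as the arm can. A call with a number of a shift or a turn outside -1 to 1 is refused whole. A call with a gripper value outside its range is refused whole. The fingers move at their own pace and stop on an object; "newtons" is the grip in N (left out, the last holds). Time passes only in rows, so rows that do not move let the fingers close. It gives the time, the measured TCP pose, the force, the opening and the grip force at its end, in the units of the state.
- bot.read_state(): the state, without advancing time (a new reading comes with each control period).
- vision.read_camera(name): name is "side" or "top" or "wrist"; returns a dict with "image" (384x512x3 uint8, red, green, blue), "depth" (384x512 float32, m along the optical axis (not along the pixel's ray), 0 where there is no reading), "K" (3x3 intrinsics, pixels), "R" (3x3) and "t" (3): a world point X has camera coordinates R X + t. Camera axes: x right, y down, z forward; pixel columns grow to the right and rows downward; lengths in m; the calibration is good to about 2 mm. A picture is of the moment at which its call begins.
- bot.finish_job(): hands the job in; it is judged then, once.
The state is a dict: "time": time; "q": joint angles; "joint_vel": joint speeds; "joint_torque": joint torques, N m; "tool_pos": TCP position; "tcp_rot": TCP orientation; "wrist_force": force on the tool from outside, world axes, zero at the start; "torque": the same for the moment, N m; "width": opening from 0.0 (shut) to 1.0 (fully open); "grip_force": force on a finger pad.
Only numpy, scipy, OpenCV 4.12 (cv2) and the standard library are available. Lean on these libraries where they do the work, as an engineer would, in place of code of your own. Each camera call takes 0.05 s, during which the arm holds its last target. There are 200 camera calls.

## Working session

There is one attempt and no reset: what is moved stays moved. The work goes in short steps, Python scripts to look and compute and a tool call to move; the robot and the scene stay as the last step left them, time stands still between calls to the robot, and variables do not carry over. Pictures are saved under pics/ and viewed, at most 10 in all, crops included, and the job is handed in when it is done.

Besides the shell and the picture viewer there is one more tool, called as name(argument=value, ...) on one line, values as JSON. play_rows: Moves the arm, as the interface text tells. Its arguments: {"type":"object","properties":{"moves":{"type":"array","items":{"type":"array","items":{"type":"array","items":{"type":"number"}}}},"newtons":{"type":"number"}},"required":["moves"]}

```bash
mkdir -p pics; cat > h.py <<'E'
import numpy as np, cv2
from scipy.spatial.transform import Rotation as Ro
from workcell import bot, vision
def cam(n): 
    c=vision.read_camera(n); return c
def save(c,f,crop=None,s=1):
    im=c["image"][...,::-1]
    if crop: u0,v0,u1,v1=crop; im=im[v0:v1,u0:u1]
    cv2.imwrite("pics/"+f,cv2.resize(im,None,fx=s,fy=s,interpolation=cv2.INTER_CUBIC))
def ray(c,uv):
    uv=np.atleast_2d(uv).astype(float); d=np.c_[uv,np.ones(len(uv))]@np.linalg.inv(c["K"]).T@c["R"]
    return -c["R"].T@c["t"], d
def onplane(c,uv,p0,n):
    o,d=ray(c,uv); p0=np.array(p0,float);n=np.array(n,float)
    return o+d*(((p0-o)@n)/(d@n))[:,None]
def onz(c,uv,z): return onplane(c,uv,[0,0,z],[0,0,1])
def pts(c):
    v,u=np.mgrid[0:384,0:512]; o,d=ray(c,np.c_[u.ravel(),v.ravel()])
    return (o+d*c["depth"].reshape(-1,1)).reshape(384,512,3)
def proj(c,X):
    X=np.atleast_2d(X)@c["R"].T+c["t"]; x=X@c["K"].T; return x[:,:2]/x[:,2:]
E
python3 - <<'E'
from h import *
for n in("top","side"):
    c=cam(n); save(c,n+"0.png",s=1.5); np.save(n+"0.npy",c,allow_pickle=True); print(n,c["K"][0],(-c["R"].T@c["t"]).round(3),c["R"].round(2).tolist())
s=bot.read_state();print(s)
E
```

```text
top [423.42608495   0.         248.99464608] [0.455 0.008 1.379] [[-0.01, -1.0, 0.01], [-1.0, 0.01, -0.07], [0.07, -0.01, -1.0]]
side [389.24871998   0.         257.64184678] [ 0.134 -0.827  1.206] [[0.89, -0.45, -0.0], [-0.34, -0.66, -0.66], [0.3, 0.59, -0.75]]
{'time': 0.1, 'q': array([ 1.24311273e+00,  2.64696237e-01,  1.60529635e+00,  1.51066551e-05,
        1.27370500e+00, -3.69054069e-02]), 'joint_vel': array([ 0.00181188, -0.00212417, -0.00356071,  0.00088965,  0.00035656,
        0.00031902]), 'joint_torque': array([-1.97376808e-04, -5.16712725e+01, -3.68592560e+01, -1.24766539e-04,
        6.22532767e-03, -1.73715233e-05]), 'tool_pos': array([0.19328091, 0.64595753, 0.20404236]), 'tcp_rot': array([-0.45509519, -3.10805333,  0.00324712]), 'wrist_force': array([0.17615816, 0.11698068, 0.22634158]), 'torque': array([-0.04828546,  0.01985987,  0.00041154]), 'grip_force': 0.0, 'width': 0.9997303003939738}
```

View pics/top0.png

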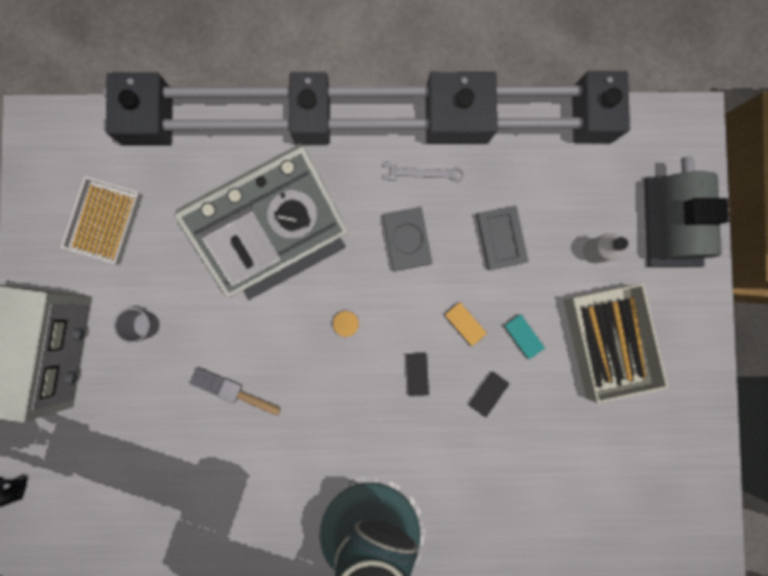

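View pics/side0.png

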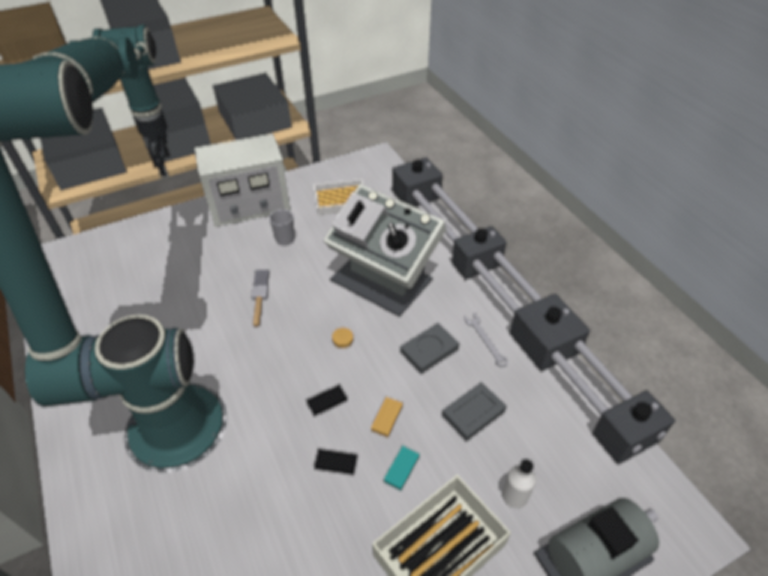

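The top view shows the brass blank at (466,324), the rect die at (502,237), the round die at (407,239), the knob at (292,214) and the cover fin at (242,251). The turquoise bar (524,337) and the black bars (417,374), (489,394) are look-alikes, and the brass disc is round_blank (345,323). Only the (466,324) piece is both rectangular and brass.

```bash
python3 - <<'E'
from h import *
c=np.load("top0.npy",allow_pickle=True).item(); s=np.load("side0.npy",allow_pickle=True).item()
def rect(c,m,z):
    cs,_=cv2.findContours(m.astype(np.uint8),cv2.RETR_EXTERNAL,cv2.CHAIN_APPROX_NONE); k=max(cs,key=cv2.contourArea)
    P=onz(c,k[:,0,:],z)[:,:2]; r=cv2.minAreaRect((P*1000).astype(np.float32)); b=cv2.boxPoints(r)
    e=[b[1]-b[0],b[2]-b[1]]; L=max(e,key=np.linalg.norm)
    M=cv2.moments(k); ct=onz(c,[[M['m10']/M['m00'],M['m01']/M['m00']]],z)[0,:2]
    return np.round(r[0],1),np.round(r[1],1),"ang",round(np.degrees(np.arctan2(L[1],L[0]))%180,1),"cent",(ct*1000).round(1)
for n,c_,roi in(("top",c,(290,195,330,237)),("side",s,(240,258,275,295))):
    h=cv2.cvtColor(c_["image"],cv2.COLOR_RGB2HSV); u0,v0,u1,v1=roi
    m=np.zeros((384,512),bool); m[v0:v1,u0:u1]=((h[...,0]>8)&(h[...,0]<30)&(h[...,1]>110))[v0:v1,u0:u1]
    print(n,"blank",rect(c_,m,0.02 if n=="top" else .015))
g=cv2.cvtColor(c["image"],cv2.COLOR_RGB2GRAY)
m=np.zeros((384,512),bool); m[132:185,312:356]=(g<120)[132:185,312:356]
print("die",rect(c,m,0.03), "depthz",pts(c)[158,335])
# panel plane
P=pts(c)
Pp=P[100:195,118:230].reshape(-1,3); Pp=Pp[(Pp[:,2]>.1)&(Pp[:,2]<.27)]
rng=np.random.default_rng(0); best=0
for _ in range(500):
    a=Pp[rng.choice(len(Pp),3,False)]; n=np.cross(a[1]-a[0],a[2]-a[0]); n/=np.linalg.norm(n)+1e-9; n*=np.sign(n[2]+1e-12)
    if abs(np.degrees(np.arccos(min(1,n[2])))-25)>5: continue
    i=abs((Pp-a[0])@n)<.002
    if i.sum()>best: best=i.sum();bi=i
Q=Pp[bi]; p0=Q.mean(0); n=np.linalg.svd(Q-p0,full_matrices=False)[2][2]; n*=np.sign(n[2]); print("plane",p0,n,best,"tilt",np.degrees(np.arccos(n[2])),"yaw",np.degrees(np.arctan2(-n[1],-n[0])))
save(c,"crop1.png",(110,90,240,205),6)
a=c["image"][120:235,290:360,::-1]; 
cv2.imwrite("pics/crop2.png",cv2.resize(a,None,fx=5,fy=5,interpolation=cv2.INTER_CUBIC))
E
```

```text
top blank (array([ 444.5, -206.2]), array([87.6, 42. ]), 'ang', np.float32(39.9), 'cent', array([ 444.6, -206.2]))
side blank (array([ 441.1, -212.2]), array([88.6, 39.5]), 'ang', np.float32(39.6), 'cent', array([ 439.9, -212.9]))
die (array([ 627.5, -282.3]), array([124.2,  95.2]), 'ang', np.float32(11.1), 'cent', array([ 627.3, -282.5])) depthz [ 0.62956858 -0.2904297   0.02218972]
plane [0.6527213  0.18791196 0.18937918] [-0.3693569  -0.19684345  0.90820049] 2062 tilt 24.742154532203188 yaw 28.054743030758598
```

View pics/crop1.png

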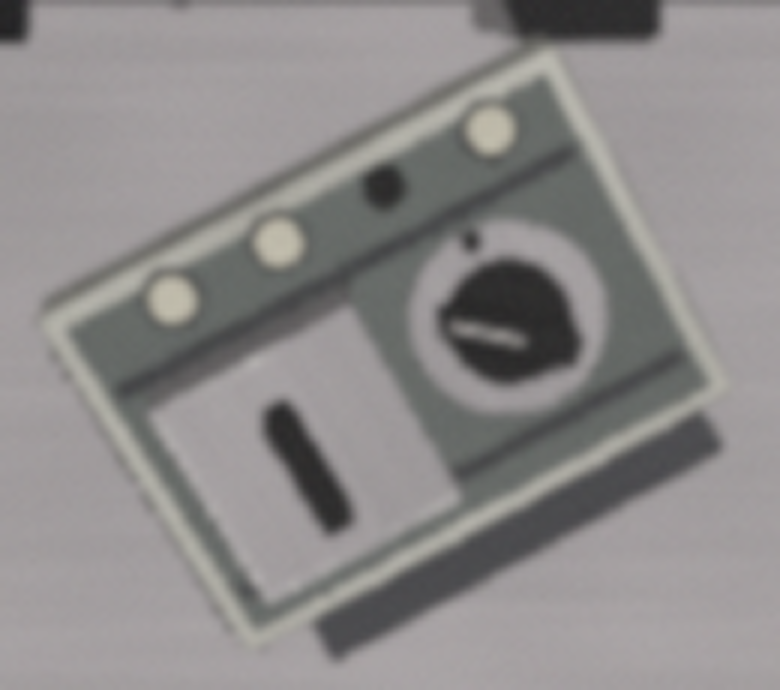

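View pics/crop2.png

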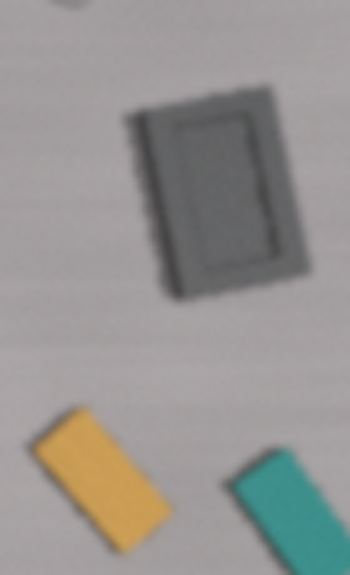

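The crops confirm the brass rectangle at crop2 (103,480) is the blank and that the die above it has the rectangular recess. In crop1 the nose points left at (440,318) and the tab is at (470,240), with the ring centred at about (507,315).

```bash
cat >> h.py <<'E'
def down(deg):  # tool z down, tool x at heading deg
    a=np.radians(deg); x=np.array([np.cos(a),np.sin(a),0]); z=np.array([0,0,-1.]); return np.c_[x,np.cross(z,x),z]
def plan(wps,jaw,start=None,n0=0):
    """wps: list of (pos,R,maxstep m); prints rows in groups of 5"""
    s=bot.read_state(); p,R=(s["tool_pos"],Ro.from_rotvec(s["tcp_rot"]).as_matrix()) if start is None else start
    p=np.array(p,float); rows=[]
    for w in wps:
        P,T,st=w[:3]; P=np.array(P,float)
        n=max(1,int(np.ceil(np.linalg.norm(P-p)/st-1e-6)),int(np.ceil(np.linalg.norm(Ro.from_matrix(R.T@T).as_rotvec())/.12-1e-6)))
        for k in range(n,0,-1):
            f=3 if k==1 else 2
            dr=np.round(Ro.from_matrix(R.T@T).as_rotvec()/k/.5,f); dp=np.round(R.T@(P-p)/k/.1,f)
            rows.append([*(dr+0.).tolist(),*(dp+0.).tolist(),jaw]); p=p+R@dp*.1; R=R@Ro.from_rotvec(dr*.5).as_matrix()
    for i in range(0,len(rows),5): print(str([rows[i:i+5]]).replace(" ",""))
    print(len(rows),"rows, end",p.round(4))
    return p,R
E
python3 - <<'E'
from h import *
D=down(39.9)
R0=Ro.from_rotvec(bot.read_state()["tcp_rot"]).as_matrix()
plan([([.42,.15,.2],down(92),.04),([.444,-.206,.2],D,.04)],85)
E
```

```text
[[[0.0,0.0,0.18,-0.26,-0.29,0.0,85],[0.0,0.0,0.18,-0.28,-0.27,0.0,85],[0.0,0.0,0.18,-0.3,-0.24,0.0,85],[0.0,0.0,0.18,-0.33,-0.21,0.0,85],[0.0,0.0,0.18,-0.34,-0.18,0.0,85]]]
[[[0.0,0.0,0.18,-0.36,-0.15,0.01,85],[0.0,0.0,0.18,-0.37,-0.12,0.0,85],[0.0,0.0,0.18,-0.38,-0.09,0.01,85],[0.0,0.0,0.18,-0.39,-0.05,0.0,85],[0.0,0.0,0.17,-0.39,-0.02,0.01,85]]]
[[[0.0,0.0,0.18,-0.39,0.02,0.0,85],[0.0,0.0,0.17,-0.39,0.05,0.01,85],[0.0,0.0,0.18,-0.38,0.08,0.0,85],[-0.002,0.004,0.17,-0.371,0.119,0.009,85],[0.0,0.0,0.2,-0.4,0.01,0.0,85]]]
[[[0.0,0.0,0.2,-0.39,0.05,0.0,85],[0.0,0.0,0.2,-0.39,0.09,0.0,85],[0.0,0.0,0.2,-0.37,0.13,0.0,85],[0.0,0.0,0.2,-0.36,0.17,0.0,85],[0.0,0.0,0.2,-0.34,0.2,0.0,85]]]
[[[0.0,0.0,0.21,-0.32,0.23,0.0,85],[0.0,0.0,0.2,-0.29,0.27,0.0,85],[0.0,0.0,0.209,-0.267,0.297,-0.001,85]]]
23 rows, end [ 0.444 -0.206  0.2  ]
```

play_rows(moves=[[[0,0,0.18,-0.26,-0.29,0,85],[0,0,0.18,-0.28,-0.27,0,85],[0,0,0.18,-0.3,-0.24,0,85],[0,0,0.18,-0.33,-0.21,0,85],[0,0,0.18,-0.34,-0.18,0,85]]], newtons=40)

```text
time: 0.52
tool_pos: [0.275, 0.4687, 0.2045]
tcp_rot: [-1.143, -2.926, 0.002]
wrist_force: [1.1, 0.4, 1.0]
width: 0.994
grip_force: 0.0
```

play_rows(moves=[[[0,0,0.18,-0.36,-0.15,0.01,85],[0,0,0.18,-0.37,-0.12,0,85],[0,0,0.18,-0.38,-0.09,0.01,85],[0,0,0.18,-0.39,-0.05,0,85],[0,0,0.17,-0.39,-0.02,0.01,85]]])

```text
time: 0.93
tool_pos: [0.3557, 0.291, 0.202]
tcp_rot: [1.76, 2.602, -0.0]
wrist_force: [1.4, 0.0, 0.3]
width: 0.998
grip_force: 0.0
```

play_rows(moves=[[[0,0,0.18,-0.39,0.02,0,85],[0,0,0.17,-0.39,0.05,0.01,85],[0,0,0.18,-0.38,0.08,0,85],[0,0,0.17,-0.37,0.12,0.01,85],[0,0,0.2,-0.4,0.01,0,85]]])

```text
time: 1.35
tool_pos: [0.4243, 0.1092, 0.2002]
tcp_rot: [2.296, 2.143, 0.002]
wrist_force: [2.0, 0.3, -0.5]
width: 0.994
grip_force: 0.0
```

play_rows(moves=[[[0,0,0.2,-0.39,0.05,0,85],[0,0,0.2,-0.39,0.09,0,85],[0,0,0.2,-0.37,0.13,0,85],[0,0,0.2,-0.36,0.17,0,85],[0,0,0.2,-0.34,0.2,0,85]]])

```text
time: 1.77
tool_pos: [0.4355, -0.0884, 0.2001]
tcp_rot: [-2.756, -1.507, -0.0]
wrist_force: [0.5, 0.6, -0.4]
width: 0.996
grip_force: 0.0
```

play_rows(moves=[[[0,0,0.21,-0.32,0.23,0,85],[0,0,0.2,-0.29,0.27,0,85],[0,0,0.209,-0.267,0.297,0,85],[0,0,0,0,0,0,85]]])

```text
time: 2.1
tool_pos: [0.4442, -0.2115, 0.2002]
tcp_rot: [2.955, 1.057, -0.002]
wrist_force: [-0.4, -1.0, 0.0]
width: 0.994
grip_force: 0.0
```

```bash
python3 - <<'E'
from h import *
c=cam("wrist"); save(c,"w1.png",s=1.5); np.save("w1.npy",c,allow_pickle=True)
s=bot.read_state(); R=Ro.from_rotvec(s["tcp_rot"]).as_matrix()
print(s["tool_pos"],np.degrees(np.arctan2(R[1,0],R[0,0])))
print("cam in tool",R.T@((-c["R"].T@c["t"])-s["tool_pos"]), (c["R"]@R).round(2).tolist(), c["K"][0,0])
h=cv2.cvtColor(c["image"],cv2.COLOR_RGB2HSV)
m=((h[...,0]>8)&(h[...,0]<30)&(h[...,1]>110)).astype(np.uint8)
cs,_=cv2.findContours(m,cv2.RETR_EXTERNAL,cv2.CHAIN_APPROX_NONE)
for k in cs:
    if cv2.contourArea(k)<300: continue
    P=onz(c,k[:,0,:],.02)[:,:2]; r=cv2.minAreaRect((P*1000).astype(np.float32)); b=cv2.boxPoints(r); L=max([b[1]-b[0],b[2]-b[1]],key=np.linalg.norm)
    print(np.round(r[0],1),np.round(r[1],1),np.degrees(np.arctan2(L[1],L[0]))%180, cv2.boundingRect(k))
E
```

```text
[ 0.44386105 -0.20835262  0.19986237] 39.578803344421225
cam in tool [ 0.06600289  0.00181954 -0.16821284] [[-0.0, 1.0, -0.0], [-0.96, -0.0, -0.27], [-0.27, 0.0, 0.96]] 336.3522264079759
[ 441.8 -207.2] [88.9 42.5] 40.048233 (230, 122, 42, 84)
[432.9  32.2] [20.2 59.3] 129.3821 (12, 0, 65, 25)
```

View pics/w1.png

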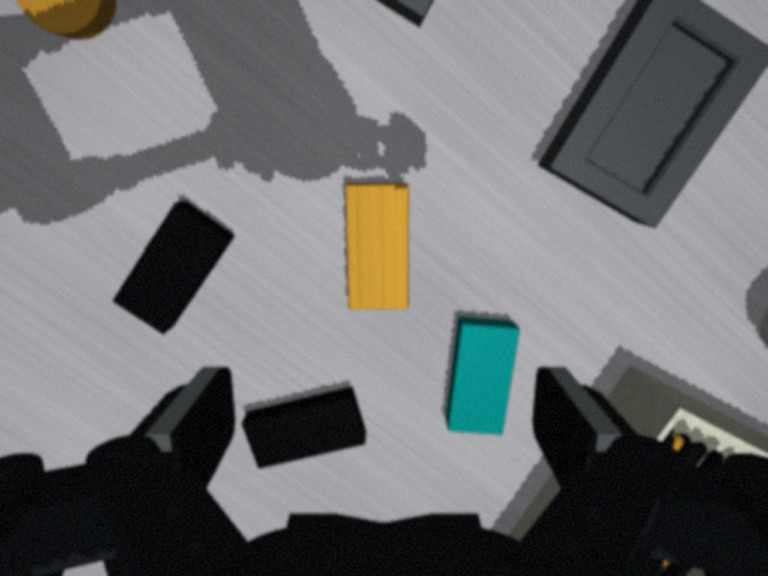

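The wrist view has the brass blank at (378,247) between the fingers' line. The turquoise look-alike at (482,376) is clear of the finger paths, and the rect die is at upper right (660,110).

```bash
python3 - <<'E'
from h import *
D=down(40)
plan([([.4427,-.207,.06],D,.04),([.4427,-.207,.008],D,.022)],65)
E
```

```text
[[[0.0,0.0,0.0,0.0,0.0,0.35,65],[0.0,0.0,0.0,0.0,-0.01,0.35,65],[0.0,0.0,-0.01,0.0,0.0,0.35,65],[0.0,0.002,-0.005,0.001,-0.008,0.349,65],[0.0,0.0,0.0,0.0,0.0,0.17,65]]]
[[[0.0,0.0,0.0,0.0,0.0,0.17,65],[0.0,0.0,0.0,0.0,0.001,0.18,65]]]
7 rows, end [ 0.4428 -0.207   0.008 ]
```

play_rows(moves=[[[0,0,0,0,0,0.35,65],[0,0,0,0,-0.01,0.35,65],[0,0,-0.01,0,0,0.35,65],[0,0,-0.005,0,-0.008,0.35,65],[0,0,0,0,0,0.17,65]]])

```text
time: 2.57
tool_pos: [0.4395, -0.2006, 0.0387]
tcp_rot: [-2.942, -1.084, 0.007]
wrist_force: [-0.6, 0.5, -0.1]
width: 0.763
grip_force: 0.0
```

play_rows(moves=[[[0,0,0,0,0,0.17,65],[0,0,0,0,0,0.18,65],[0,0,0,0,0,0,65],[0,0,0,0,0,0,30],[0,0,0,0,0,0,30]]])

```text
time: 2.98
tool_pos: [0.4437, -0.2033, 0.009]
tcp_rot: [2.948, 1.085, 0.001]
wrist_force: [0.1, 0.7, 0.1]
width: 0.484
grip_force: 0.0
```

play_rows(moves=[[[0,0,0,0,0,0,30],[0,0,0,0,0,0,30],[0,0,0,0,0,0,30],[0,0,0,0,0,0,30]]])

```text
time: 3.32
tool_pos: [0.4438, -0.2041, 0.0091]
tcp_rot: [2.948, 1.083, 0.002]
wrist_force: [0.8, 0.0, 0.8]
width: 0.346
grip_force: 0.0
```

```bash
python3 - <<'E'
from h import *
c=cam("wrist"); save(c,"w2.png",s=1.2)
s=bot.read_state(); R=Ro.from_rotvec(s["tcp_rot"]).as_matrix()
print(s["tool_pos"],np.degrees(np.arctan2(R[1,0],R[0,0])),s["width"],s["grip_force"])
h=cv2.cvtColor(c["image"],cv2.COLOR_RGB2HSV)
m=((h[...,0]>8)&(h[...,0]<30)&(h[...,1]>110)).astype(np.uint8)
cs,_=cv2.findContours(m,cv2.RETR_EXTERNAL,cv2.CHAIN_APPROX_NONE)
for k in cs:
    if cv2.contourArea(k)<300: continue
    P=onz(c,k[:,0,:],.02)[:,:2]; r=cv2.minAreaRect((P*1000).astype(np.float32)); print(r,cv2.boundingRect(k))
E
```

```text
[ 0.44358859 -0.20406965  0.0089265 ] 40.32022735594616 0.34993570097473425 0.0
((442.5249938964844, -206.7146759033203), (90.4703140258789, 43.127410888671875), 39.28510665893555) (216, 155, 91, 166)
```

View pics/w2.png

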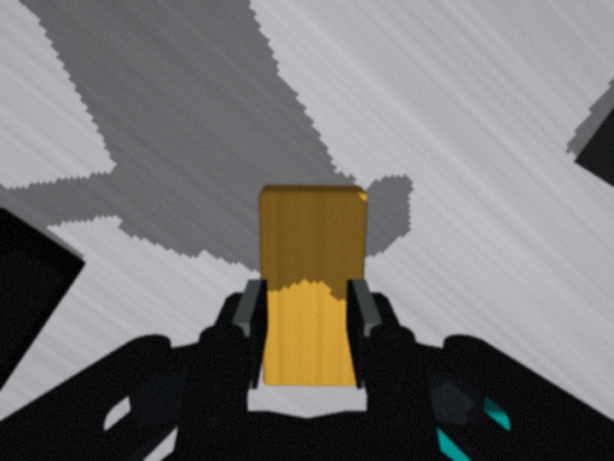

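The picture shows the pads inside the blank's outline, above its top: at this opening the tips sit higher than assumed. I'll reopen and go lower.

play_rows(moves=[[[0,0,0,-0.025,0.013,0,65],[0,0,0,0,0,0,65],[0,0,0,0,0,0,65],[0,0,0,0,0,0.05,65],[0,0,0,0,0,0.04,65]]])

```text
time: 3.78
tool_pos: [0.4422, -0.2065, -0.001]
tcp_rot: [2.949, 1.083, 0.0]
wrist_force: [-0.1, -0.9, 0.3]
width: 0.761
grip_force: 0.0
```

play_rows(moves=[[[0,0,0,0,0,0,30],[0,0,0,0,0,0,30],[0,0,0,0,0,0,30],[0,0,0,0,0,0,30],[0,0,0,0,0,0,30]]])

```text
time: 4.2
tool_pos: [0.4423, -0.2065, -0.0006]
tcp_rot: [2.949, 1.083, 0.0]
wrist_force: [0.2, -0.8, 0.8]
width: 0.351
grip_force: 0.0
```

```bash
python3 - <<'E'
from h import *
c=cam("wrist"); s=bot.read_state(); R=Ro.from_rotvec(s["tcp_rot"]).as_matrix(); print(s["tool_pos"],s["width"])
P=(pts(c)-s["tool_pos"])@R
for v in range(225,310,8):
    print(v,[tuple((P[v,u]*1000).round().astype(int)) for u in (195,205,215,222,257,292,300,308)])
save(c,"w3.png",(130,130,390,330),3)
E
```

```text
[ 0.44227322 -0.20649592 -0.00056373] 0.3484022722635022
225 [(np.int64(3), np.int64(-33), np.int64(1)), (np.int64(3), np.int64(-28), np.int64(1)), (np.int64(10), np.int64(-20), np.int64(-19)), (np.int64(11), np.int64(-16), np.int64(-20)), (np.int64(11), np.int64(0), np.int64(-20)), (np.int64(11), np.int64(17), np.int64(-19)), (np.int64(11), np.int64(20), np.int64(-21)), (np.int64(3), np.int64(27), np.int64(0))]
233 [(np.int64(-2), np.int64(-33), np.int64(1)), (np.int64(-2), np.int64(-28), np.int64(1)), (np.int64(11), np.int64(-18), np.int64(-30)), (np.int64(7), np.int64(-16), np.int64(-20)), (np.int64(6), np.int64(0), np.int64(-19)), (np.int64(11), np.int64(15), np.int64(-30)), (np.int64(11), np.int64(19), np.int64(-30)), (np.int64(-1), np.int64(28), np.int64(0))]
241 [(np.int64(-6), np.int64(-33), np.int64(-1)), (np.int64(11), np.int64(-22), np.int64(-38)), (np.int64(11), np.int64(-17), np.int64(-39)), (np.int64(7), np.int64(-16), np.int64(-29)), (np.int64(2), np.int64(0), np.int64(-19)), (np.int64(11), np.int64(15), np.int64(-39)), (np.int64(11), np.int64(18), np.int64(-40)), (np.
[... 2278 characters left out ...]
int64(-81)), (np.int64(5), np.int64(-17), np.int64(-70)), (np.int64(-3), np.int64(-16), np.int64(-58)), (np.int64(-27), np.int64(-17), np.int64(-21)), (np.int64(-28), np.int64(0), np.int64(-20)), (np.int64(-11), np.int64(14), np.int64(-46)), (np.int64(0), np.int64(15), np.int64(-64)), (np.int64(12), np.int64(15), np.int64(-81))]
305 [(np.int64(17), np.int64(-16), np.int64(-93)), (np.int64(2), np.int64(-17), np.int64(-71)), (np.int64(-5), np.int64(-15), np.int64(-60)), (np.int64(-32), np.int64(-17), np.int64(-20)), (np.int64(-32), np.int64(0), np.int64(-20)), (np.int64(-33), np.int64(18), np.int64(-19)), (np.int64(-3), np.int64(15), np.int64(-63)), (np.int64(17), np.int64(13), np.int64(-93))]
```

View pics/w3.png

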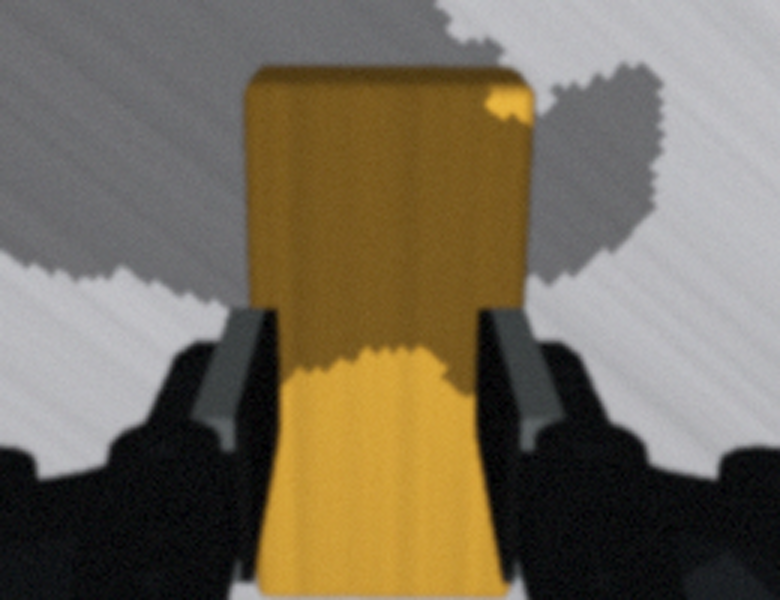

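```bash
python3 - <<'E'
from h import *
c=np.load("w1.npy",allow_pickle=True).item(); t=-c["R"].T@c["t"]
RT=np.array([[0,1,0],[-.963,0,-.27],[-.27,0,.963]]) # cam<-tool
P=(pts(c)-t)@(c["R"].T@RT)+[.066,.0018,-.168]
for v in range(240,275,4): print(v,[tuple(int(a) for a in (P[v,u]*1000).round()) for u in (142,148,152,362,366,372)])
E
```

```text
240 [(-96, -132, 199), (-96, -125, 200), (-96, -121, 200), (-96, 128, 199), (-96, 133, 201), (-96, 140, 201)]
244 [(-101, -133, 201), (-102, -126, 201), (-101, -121, 200), (-102, 129, 202), (-101, 133, 200), (-102, 141, 202)]
248 [(9, -43, -47), (9, -41, -46), (6, -41, -41), (8, 44, -45), (8, 46, -45), (9, 48, -47)]
252 [(9, -42, -50), (7, -41, -46), (5, -41, -41), (7, 44, -46), (9, 44, -50), (9, 46, -50)]
256 [(9, -41, -52), (6, -41, -47), (3, -41, -41), (5, 44, -46), (8, 44, -51), (9, 45, -53)]
260 [(7, -41, -53), (4, -41, -48), (2, -41, -42), (4, 44, -47), (6, 44, -51), (8, 45, -55)]
264 [(6, -41, -54), (3, -41, -47), (0, -41, -42), (2, 44, -47), (4, 44, -51), (8, 44, -57)]
268 [(5, -41, -55), (1, -41, -48), (-1, -41, -43), (0, 45, -46), (3, 44, -52), (6, 44, -57)]
272 [(3, -41, -54), (-1, -41, -47), (-2, -40, -45), (-1, 44, -47), (2, 44, -52), (5, 44, -57)]
```

Wrist depth shows the real finger ends lie about 30 mm short of the reported TCP at 30 mm opening, and about 40 mm short when fully open. I'll lower another 20 mm and feel for contact.

play_rows(moves=[[[0,0,0,0,0,0,65],[0,0,0,0,0,0,65],[0,0,0,0,0,0,65],[0,0,0,0,0,0.1,65],[0,0,0,0,0,0.1,65]]])

```text
time: 4.67
tool_pos: [0.4429, -0.2068, -0.0208]
tcp_rot: [2.948, 1.082, 0.002]
wrist_force: [1.1, -0.2, -0.7]
width: 0.766
grip_force: 0.0
```

play_rows(moves=[[[0,0,0,0,0,0,30],[0,0,0,0,0,0,30],[0,0,0,0,0,0,30],[0,0,0,0,0,0,30],[0,0,0,0,0,0,30]]])

```text
time: 5.08
tool_pos: [0.4418, -0.2063, -0.0209]
tcp_rot: [-2.949, -1.083, 0.001]
wrist_force: [1.3, 0.4, -2.2]
width: 0.506
grip_force: 41.9
```

```bash
python3 - <<'E'
from h import *
plan([([.4425,-.2065,.02],down(40),.02),([.545,-.303,.22],down(11.1),.036)],30)
E
```

```text
[[[0.0,0.0,0.0,0.0,0.0,-0.14,30],[0.0,0.0,0.01,0.0,0.0,-0.13,30],[-0.001,0.0,0.001,0.004,0.006,-0.139,30],[0.0,0.0,0.14,0.02,0.2,-0.29,30],[0.0,0.0,0.14,0.04,0.2,-0.29,30]]]
[[[0.0,0.0,0.15,0.05,0.19,-0.28,30],[0.0,0.0,0.14,0.07,0.19,-0.29,30],[0.0,0.0,0.15,0.08,0.19,-0.28,30],[0.0,0.0,0.14,0.09,0.18,-0.29,30],[0.0,0.0,0.149,0.102,0.168,-0.28,30]]]
10 rows, end [ 0.545 -0.303  0.22 ]
```

play_rows(moves=[[[0,0,0,0,0,-0.14,30],[0,0,0.01,0,0,-0.13,30],[0,0,0,0.004,0.006,-0.14,30],[0,0,0.14,0.02,0.2,-0.29,30],[0,0,0.14,0.04,0.2,-0.29,30]]])

```text
time: 5.5
tool_pos: [0.4699, -0.2331, 0.0775]
tcp_rot: [-3.017, -0.861, 0.005]
wrist_force: [1.7, -0.3, -2.3]
width: 0.504
grip_force: 41.9
```

play_rows(moves=[[[0,0,0.15,0.05,0.19,-0.28,30],[0,0,0.14,0.07,0.19,-0.29,30],[0,0,0.15,0.08,0.19,-0.28,30],[0,0,0.14,0.09,0.18,-0.29,30],[0,0,0.149,0.102,0.168,-0.28,30]]])

```text
time: 5.92
tool_pos: [0.5456, -0.3036, 0.2217]
tcp_rot: [-3.127, -0.299, 0.0]
wrist_force: [-0.1, -0.5, -1.7]
width: 0.501
grip_force: 41.9
```

play_rows(moves=[[[0,0,0,0,0,0,30],[0,0,0,0,0,0,30],[0,0,0,0,0,0,30]]])

```text
time: 6.17
tool_pos: [0.5441, -0.3023, 0.2188]
tcp_rot: [-3.125, -0.306, 0.003]
wrist_force: [0.1, 0.5, -3.1]
width: 0.505
grip_force: 41.9
```

```bash
python3 - <<'E'
from h import *
c=cam("wrist"); save(c,"w4.png",s=1.5); np.save("w4.npy",c,allow_pickle=True)
s=bot.read_state(); R=Ro.from_rotvec(s["tcp_rot"]).as_matrix(); np.save("w4s.npy",s,allow_pickle=True)
print(s["tool_pos"],np.degrees(np.arctan2(R[1,0],R[0,0])),s["width"],s["grip_force"])
h=cv2.cvtColor(c["image"],cv2.COLOR_RGB2HSV); P=pts(c)
m=((h[...,0]>8)&(h[...,0]<30)&(h[...,1]>110))
T=(P-s["tool_pos"])@R
q=T[m]; q=q[abs(q[:,2]+.04)<.06]; print("blank tool ext",np.percentile(q,[1,50,99],axis=0).round(4).tolist())
# die: table/die heights and edges
for v in (60,90,120): print(v,[round(float(P[v,u,2]),3) for u in range(170,350,10)])
E
```

```text
[ 0.54342208 -0.30181546  0.21780148] 11.181126618463392 0.5034611951965661 41.914374232292175
blank tool ext [[-0.0365, -0.0212, -0.0466], [0.009, -0.0001, -0.0422], [0.0435, 0.0215, -0.0314]]
60 [-0.001, -0.0, -0.001, -0.0, -0.0, 0.029, 0.03, 0.022, 0.02, 0.021, 0.021, 0.022, 0.029, 0.03, -0.001, -0.001, -0.002, 0.001]
90 [-0.0, 0.001, 0.0, -0.001, 0.0, 0.029, 0.031, 0.02, 0.022, 0.021, 0.021, 0.022, 0.029, 0.028, 0.001, -0.001, -0.001, -0.002]
120 [-0.001, 0.0, -0.0, 0.0, -0.0, 0.031, 0.03, 0.021, 0.022, 0.022, 0.022, 0.022, 0.029, 0.03, -0.001, -0.001, -0.001, 0.0]
```

View pics/w4.png

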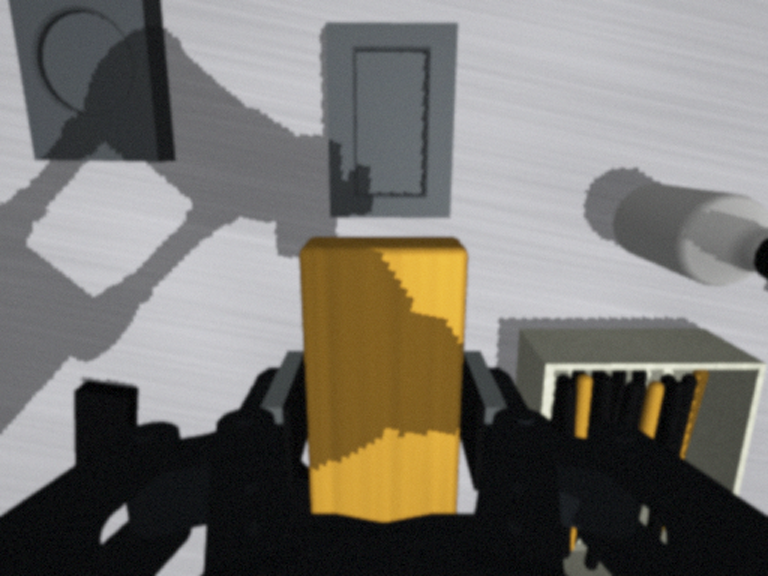

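```bash
python3 - <<'E'
from h import *
c=np.load("w4.npy",allow_pickle=True).item(); s=np.load("w4s.npy",allow_pickle=True).item(); R=Ro.from_rotvec(s["tcp_rot"]).as_matrix()
P=pts(c); g=c["image"].astype(int)
roi=np.zeros((384,512),bool); roi[5:155,205:315]=1
top=roi&(P[...,2]>.0255)&(P[...,2]<.036)
def rect(m,z,cam=c,F=None):
    cs,_=cv2.findContours(m.astype(np.uint8),cv2.RETR_EXTERNAL,cv2.CHAIN_APPROX_NONE);k=max(cs,key=cv2.contourArea)
    Q=onz(cam,k[:,0,:],z)[:,:2]; r=cv2.minAreaRect((Q*1000).astype(np.float32)); b=cv2.boxPoints(r);L=max([b[1]-b[0],b[2]-b[1]],key=np.linalg.norm)
    return np.round(r[0],2),np.round(r[1],1),round(np.degrees(np.arctan2(L[1],L[0]))%180,2)
print("outer",rect(top,.03))
k=np.ones((3,3),np.uint8)
fl=roi&(P[...,2]>.017)&(P[...,2]<.0255); fl=cv2.morphologyEx(fl.astype(np.uint8),cv2.MORPH_OPEN,k)
print("floor",rect(fl,.022))
h=cv2.cvtColor(c["image"],cv2.COLOR_RGB2HSV); T=(P-s["tool_pos"])@R
m=((h[...,0]>8)&(h[...,0]<30)&(h[...,1]>110))
# edges on top plane at tool z=-.0415
for v in (170,180,200,220):
    u=np.where(m[v])[0]; u=u[(u>190)&(u<320)]; 
    zt=T[v,(u[0]+u[-1])//2,2]; Q=(onplane(c,[[u[0]-.5,v],[u[-1]+.5,v]],s["tool_pos"]+R@[0,0,zt],R[:,2])-s["tool_pos"])@R; print(v,u[0],u[-1],zt.round(4),Q.round(4).tolist())
for u in (215,240,255,270,295):
    v=np.where(m[140:200,u])[0][0]+140; print(u,v,[tuple((T[v+i,u]*1000).round(1)) for i in (0,2,4,5,6,7,8,9,12)])
E
```

```text
outer (array([ 625.98, -290.1 ]), array([124.9,  84.9]), np.float32(10.84))
floor (array([ 626.32, -290.21]), array([93.3, 47.4]), np.float32(11.13))
170 200 310 -0.0424 [[0.0417, -0.0214, -0.0424], [0.0416, 0.0212, -0.0424]]
180 201 310 -0.0424 [[0.0378, -0.0212, -0.0424], [0.0377, 0.0214, -0.0424]]
200 202 309 -0.0433 [[0.0299, -0.021, -0.0433], [0.0299, 0.0212, -0.0433]]
220 203 308 -0.0433 [[0.0217, -0.0209, -0.0433], [0.0216, 0.0211, -0.0433]]
215 159 [(np.float64(43.2), np.float64(-17.2), np.float64(-26.6)), (np.float64(43.5), np.float64(-16.5), np.float64(-32.8)), (np.float64(43.5), np.float64(-15.9), np.float64(-37.6)), (np.float64(43.6), np.float64(-15.6), np.float64(-40.1)), (np.float64(43.4), np.float64(-15.5), np.float64(-41.0)), (np.float64(43.0), np.float64(-15.5), np.float64(-41.1)), (np.float64(42.6), np.float64(-15.5), np.float64(-41.4)), (np.float64(42.4), np.float64(-15.4), np.float64(-42.2)), (np.float64(41.4), np.float64(-15.4), np.float64(-43.1))]
240 159 [(np.float64(43.7), np.float64(-6.4), np.float64(-29.5)), (np.float64(43.5), np.float64(-6.2), np.float64(-3
[... 1262 characters left out ...]
4(-41.3)), (np.float64(42.9), np.float64(5.6), np.float64(-42.7)), (np.float64(42.6), np.float64(5.6), np.float64(-43.2)), (np.float64(41.3), np.float64(5.7), np.float64(-42.6))]
295 159 [(np.float64(43.3), np.float64(16.9), np.float64(-27.2)), (np.float64(43.5), np.float64(16.3), np.float64(-33.1)), (np.float64(43.5), np.float64(15.8), np.float64(-37.5)), (np.float64(43.4), np.float64(15.6), np.float64(-39.2)), (np.float64(43.3), np.float64(15.4), np.float64(-40.6)), (np.float64(43.1), np.float64(15.3), np.float64(-41.7)), (np.float64(42.6), np.float64(15.3), np.float64(-41.5)), (np.float64(42.2), np.float64(15.3), np.float64(-41.4)), (np.float64(41.4), np.float64(15.2), np.float64(-43.3))]
```

The wrist view shows the rect die's recess at (392,120) and the blank held square in the jaws, front edge at row 240. Depth fits give the sizes 93x47 and 125x85, so the poses are good.

```bash
python3 - <<'E'
from h import *
D=down(11.0)
plan([([.6276,-.2899,.11],D,.035),([.6276,-.2899,.03],D,.03)],30)
E
```

```text
[[[0.0,0.0,0.0,0.21,0.01,0.27,30],[0.0,0.0,0.0,0.21,0.01,0.27,30],[0.0,0.0,0.0,0.22,0.01,0.27,30],[-0.006,0.007,0.006,0.213,0.02,0.265,30],[0.0,0.0,0.0,0.0,0.0,0.27,30]]]
[[[0.0,0.0,0.0,0.0,0.0,0.27,30],[0.0,0.0,0.0,-0.001,0.0,0.26,30]]]
7 rows, end [ 0.6276 -0.2899  0.03  ]
```

play_rows(moves=[[[0,0,0,0.21,0.01,0.27,30],[0,0,0,0.21,0.01,0.27,30],[0,0,0,0.22,0.01,0.27,30],[0,0,0.006,0.213,0.02,0.265,30],[0,0,0,0,0,0.27,30]]])

```text
time: 6.63
tool_pos: [0.6314, -0.2894, 0.0823]
tcp_rot: [-3.125, -0.303, 0.0]
wrist_force: [0.9, -0.5, -1.7]
width: 0.505
grip_force: 41.9
```

play_rows(moves=[[[0,0,0,0,0,0.27,30],[0,0,0,0,0,0.26,30],[0,0,0,0,0,0,30],[0,0,0,0,0,0,30],[0,0,0,0,0,0,30]]])

```text
time: 7.05
tool_pos: [0.6295, -0.2912, 0.0329]
tcp_rot: [-3.127, -0.301, 0.001]
wrist_force: [0.0, -0.5, -1.2]
width: 0.503
grip_force: 41.9
```

```bash
python3 - <<'E'
from h import *
s=bot.read_state(); R=Ro.from_rotvec(s["tcp_rot"]).as_matrix()
print(s["tool_pos"],np.degrees(np.arctan2(R[1,0],R[0,0])),s["wrist_force"],"z",R[:,2])
plan([([.6276,-.2899,.02],down(11.0),.04)],30)
E
```

```text
[ 0.62950467 -0.29120672  0.03292346] 10.982435944928584 [ 0.00909068 -0.49613809 -1.23914808] z [-6.00075375e-04  3.32699191e-04 -9.99999765e-01]
[[[-0.001,0.001,-0.001,-0.016,-0.016,0.129,30]]]
1 rows, end [ 0.6276 -0.2899  0.02  ]
```

play_rows(moves=[[[0,0,0,-0.017,-0.016,0.1,30],[0,0,0,0,0,0.07,30],[0,0,0,0,0,0,30],[0,0,0,0,0,0,30]]])

```text
time: 7.38
tool_pos: [0.6276, -0.2902, 0.0158]
tcp_rot: [-3.127, -0.3, 0.001]
wrist_force: [0.6, -0.4, -1.3]
width: 0.503
grip_force: 41.9
```

```bash
python3 - <<'E'
from h import *
for i in range(3):
    s=bot.read_state(); c=cam("wrist"); print(s["tool_pos"],s["wrist_force"])
plan([([.6276,-.2899,.008],down(11.0),.04)],30)
E
```

```text
[ 0.62757402 -0.29019498  0.01576438] [ 0.59456819 -0.42702877 -1.34053861]
[ 0.62795317 -0.29042316  0.01610872] [-0.58870497  0.47738863 -1.7948171 ]
[ 0.6282295  -0.29054282  0.01632488] [-0.46336479  0.15303686 -0.9682347 ]
[[[0.001,-0.002,-0.001,-0.006,-0.008,0.084,30]]]
1 rows, end [ 0.6276 -0.2899  0.008 ]
```

play_rows(moves=[[[0,0,0,-0.004,-0.004,0.03,30],[0,0,0,0,0,0.04,30],[0,0,0,0,0,0.03,30],[0,0,0,0,0,0,30]]])

```text
time: 7.87
tool_pos: [0.6266, -0.2896, 0.0045]
tcp_rot: [-3.126, -0.3, 0.003]
wrist_force: [-0.3, 0.3, -2.1]
width: 0.501
grip_force: 41.9
```

play_rows(moves=[[[0,0,0,0,0,0.02,30],[0,0,0,0,0,0.02,30],[0,0,0,0,0,0,30]]])

```text
time: 8.12
tool_pos: [0.6277, -0.2902, 0.0023]
tcp_rot: [3.127, 0.3, 0.001]
wrist_force: [-1.0, 1.1, 2.3]
width: 0.502
grip_force: 44.4
```

play_rows(moves=[[[0,0,0,0,0,0.02,30],[0,0,0,0,0,0,30]]])

```text
time: 8.28
tool_pos: [0.6278, -0.2902, 0.0022]
tcp_rot: [3.127, 0.3, 0.0]
wrist_force: [-5.0, 2.1, 11.3]
width: 0.5
grip_force: 49.0
```

play_rows(moves=[[[0,0,0,0,0,0,52],[0,0,0,0,0,0,56],[0,0,0,0,0,0,60],[0,0,0,0,0,0,60]]])

```text
time: 8.62
tool_pos: [0.6275, -0.2901, -0.0004]
tcp_rot: [3.127, 0.3, 0.0]
wrist_force: [0.3, 0.6, -0.6]
width: 0.707
grip_force: 0.0
```

play_rows(moves=[[[0,0,0,0,0,-0.3,60],[0,0,0,0,0,-0.3,60],[0,0,0,0,0,-0.3,60],[0,0,0,-0.3,0,-0.3,60],[0,0,0,-0.3,0,-0.3,60]]])

```text
time: 9.03
tool_pos: [0.5701, -0.301, 0.1497]
tcp_rot: [3.127, 0.303, 0.001]
wrist_force: [-0.5, -1.3, 0.5]
width: 0.701
grip_force: 0.0
```

```bash
python3 - <<'E'
from h import *
c=cam("wrist"); np.save("w5.npy",c,allow_pickle=True); s=bot.read_state(); print(s["tool_pos"])
h=cv2.cvtColor(c["image"],cv2.COLOR_RGB2HSV); P=pts(c); k=np.ones((3,3),np.uint8)
m=((h[...,0]>8)&(h[...,0]<30)&(h[...,1]>110)).astype(np.uint8)
cs,_=cv2.findContours(m,cv2.RETR_EXTERNAL,cv2.CHAIN_APPROX_NONE)
for q in cs:
    if cv2.contourArea(q)<500: continue
    mm=cv2.erode(cv2.drawContours(m*0,[q],-1,1,-1),k,iterations=5)>0; W=P[mm]; A=np.c_[W[:,:2],np.ones(len(W))]; f=np.linalg.lstsq(A,W[:,2],rcond=None)[0]
    r=cv2.minAreaRect((onz(c,q[:,0,:],.042)[:,:2]*1000).astype(np.float32)); print(r,"z",W[:,2].mean().round(4),"slope deg",np.degrees(f[:2]).round(2),cv2.boundingRect(q))
E
```

```text
[ 0.56745573 -0.30403347  0.15686168]
((626.6185913085938, -289.9184875488281), (89.14094543457031, 44.734352111816406), 11.035425186157227) z 0.0429 slope deg [1.13 0.71] (227, 52, 59, 116)
```

```bash
python3 - <<'E'
from h import *
def fit(W):
    A=np.c_[W[:,:2]-W[:,:2].mean(0),np.ones(len(W))]; f=np.linalg.lstsq(A,W[:,2],rcond=None)[0]; return f[2].round(4),np.degrees(f[:2]).round(2),len(W)
for i in range(2):
    c=cam("wrist"); P=pts(c); h=cv2.cvtColor(c["image"],cv2.COLOR_RGB2HSV)
    roi=np.zeros((384,512),bool); roi[20:200,190:320]=1
    br=(h[...,0]>8)&(h[...,0]<30)&(h[...,1]>110)
    b=cv2.erode((br&roi).astype(np.uint8),np.ones((11,11)))>0
    t=roi&~(cv2.dilate(br.astype(np.uint8),np.ones((9,9)))>0)&(P[...,2]>.024)&(P[...,2]<.036)
    g=np.ones((384,512),bool); g[200:]=0; g&=(abs(P[...,2])<.008)
    print("blank",fit(P[b]),"die",fit(P[t]),"table",fit(P[g]), bot.read_state()["tool_pos"])
save(c,"w5.png",(150,0,370,240),2.4)
E
```

```text
blank (np.float64(0.0427), array([ 0.76, -0.52]), 4572) die (np.float64(0.0295), array([0.07, 0.07]), 7460) table (np.float64(-0.0005), array([0.08, 0.07]), 73370) [ 0.5700531  -0.30394685  0.15524535]
blank (np.float64(0.0423), array([ 0.71, -0.41]), 4557) die (np.float64(0.0295), array([0.08, 0.03]), 7441) table (np.float64(-0.0005), array([0.08, 0.06]), 73479) [ 0.5704596  -0.30292569  0.15259996]
```

View pics/w5.png

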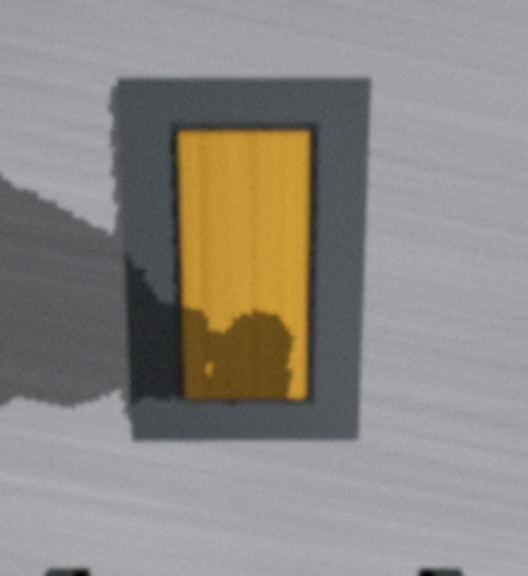

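The picture shows the blank in the recess with an even gap all round, at about crop (245,265). It stands 13 mm proud and tilts 0.7°, far end high, so I'll press it down with closed fingers.

```bash
python3 - <<'E'
from h import *
D=down(11.0)
plan([([.649,-.2855,.06],D,.04),([.649,-.2855,.025],D,.02)],0)
E
```

```text
[[[0.0,0.0,0.0,0.2,-0.01,0.23,0],[0.0,0.0,0.0,0.2,-0.01,0.23,0],[0.0,0.0,0.0,0.2,0.0,0.23,0],[0.009,-0.01,-0.005,0.2,-0.007,0.24,0],[0.0,0.0,0.0,0.0,0.0,0.17,0]]]
[[[0.0,0.0,0.0,0.0,0.0,0.18,0]]]
6 rows, end [ 0.649  -0.2855  0.025 ]
```

play_rows(moves=[[[0,0,0,0.2,-0.01,0.23,0],[0,0,0,0.2,-0.01,0.23,0],[0,0,0,0.2,0,0.23,0],[0,0,-0.005,0.2,-0.007,0.24,0],[0,0,0,0,0,0.17,0]]])

```text
time: 9.6
tool_pos: [0.6497, -0.2811, 0.0342]
tcp_rot: [-3.125, -0.306, 0.001]
wrist_force: [0.1, -0.5, -0.1]
width: 0.007
grip_force: 0.0
```

play_rows(moves=[[[0,0,0,0,0,0.15,0],[0,0,0,0,0,0,0],[0,0,0,0,0,0,0],[0,0,0,0,0,0.03,0],[0,0,0,0,0,0.03,0]]])

```text
time: 10.02
tool_pos: [0.6486, -0.2842, 0.0194]
tcp_rot: [3.125, 0.303, 0.004]
wrist_force: [-0.4, -0.0, 0.0]
width: 0.002
grip_force: 0.0
```

play_rows(moves=[[[0,0,0,0,0,0.02,0],[0,0,0,0,0,0.02,0],[0,0,0,0,0,0,0]]])

```text
time: 10.27
tool_pos: [0.6482, -0.284, 0.0161]
tcp_rot: [3.126, 0.303, 0.002]
wrist_force: [-1.6, 1.5, 5.7]
width: -0.004
grip_force: 3.2
```

play_rows(moves=[[[0,0,0,0,0,0.02,0],[0,0,0,0,0,0.015,0],[0,0,0,0,0,0,0]]])

```text
time: 10.52
tool_pos: [0.6483, -0.284, 0.016]
tcp_rot: [3.126, 0.304, 0.002]
wrist_force: [-9.7, 3.9, 22.0]
width: 0.001
grip_force: 10.6
```

play_rows(moves=[[[0,0,0,0,0,-0.15,0],[0,0,0,0,0,-0.05,0],[0,0,0,-0.25,0,0,0],[0,0,0,0,0,0.1,0],[0,0,0,0,0,0.05,0]]])

```text
time: 10.93
tool_pos: [0.6225, -0.2887, 0.0159]
tcp_rot: [3.127, 0.302, 0.0]
wrist_force: [-19.6, 2.9, 44.1]
width: 0.004
grip_force: 21.6
```

play_rows(moves=[[[0,0,0,0,0,0.025,0],[0,0,0,0,0,0.01,0],[0,0,0,0,0,0,0]]])

```text
time: 11.18
tool_pos: [0.6224, -0.2886, 0.016]
tcp_rot: [-3.127, -0.304, 0.004]
wrist_force: [-13.2, 1.9, 25.6]
width: 0.001
grip_force: 13.0
```

play_rows(moves=[[[0,0,0,0,0,-0.3,0],[0,0,0,0,0,-0.35,0],[0,0,0,-0.3,0,-0.35,0],[0,0,0,-0.3,0,-0.35,0],[0,0,0,0,0,0,0]]])

```text
time: 11.6
tool_pos: [0.571, -0.3016, 0.1475]
tcp_rot: [3.12, 0.302, 0.011]
wrist_force: [1.8, -0.4, 0.4]
width: -0.0
grip_force: 0.0
```

```bash
python3 - <<'E'
from h import *
def fit(W):
    A=np.c_[W[:,:2]-W[:,:2].mean(0),np.ones(len(W))]; f=np.linalg.lstsq(A,W[:,2],rcond=None)[0]; return f[2].round(4),np.degrees(f[:2]).round(2),len(W)
for i in range(2):
    c=cam("wrist"); P=pts(c); h=cv2.cvtColor(c["image"],cv2.COLOR_RGB2HSV)
    roi=np.zeros((384,512),bool); roi[5:200,190:320]=1
    br=(h[...,0]>8)&(h[...,0]<30)&(h[...,1]>110)
    b=cv2.erode((br&roi).astype(np.uint8),np.ones((9,9)))>0
    t=roi&~(cv2.dilate(br.astype(np.uint8),np.ones((9,9)))>0)&(P[...,2]>.024)&(P[...,2]<.036)
    print("blank",fit(P[b]),"die",fit(P[t]), bot.read_state()["tool_pos"])
E
```

```text
blank (np.float64(0.0426), array([0.81, 0.69]), 5121) die (np.float64(0.0294), array([0.07, 0.05]), 7901) [ 0.57160582 -0.30066275  0.14469209]
blank (np.float64(0.0425), array([0.77, 0.82]), 5261) die (np.float64(0.0295), array([0.06, 0.04]), 8048) [ 0.57101908 -0.29954482  0.14197415]
```

```bash
python3 - <<'E'
from h import *
def fit(W):
    A=np.c_[W[:,:2]-np.median(W[:,:2],0),np.ones(len(W))]
    ok=np.ones(len(W),bool)
    for _ in range(4):
        f=np.linalg.lstsq(A[ok],W[ok,2],rcond=None)[0]; e=abs(W[:,2]-A@f); ok=e<2.5*np.median(e)+1e-5
    return f[2].round(4),np.degrees(f[:2]).round(2),ok.sum(),np.std((W[:,2]-A@f)[ok]).round(5)
def go(c,er):
    P=pts(c); h=cv2.cvtColor(c["image"],cv2.COLOR_RGB2HSV)
    br=(h[...,0]>8)&(h[...,0]<30)&(h[...,1]>110); roi=np.zeros((384,512),bool); roi[5:215,190:320]=1
    b=cv2.erode((br&roi).astype(np.uint8),np.ones((er,er)))>0; v,u=np.where(b)
    o=[fit(P[b]),[P[b&(np.indices(b.shape)[0]<np.percentile(v,25))][:,2].mean().round(4),P[b&(np.indices(b.shape)[0]>np.percentile(v,75))][:,2].mean().round(4)]]
    return o
print("w1 on table",go(np.load("w1.npy",allow_pickle=True).item(),9))
print("w5",go(np.load("w5.npy",allow_pickle=True).item(),13))
print("now",go(cam("wrist"),13),bot.read_state()["tool_pos"])
E
```

```text
w1 on table [(np.float64(0.0194), array([ 0.17, -0.02]), np.int64(2232), np.float64(0.00059)), [np.float64(0.02), np.float64(0.0204)]]
w5 [(np.float64(0.0414), array([0.06, 0.11]), np.int64(4028), np.float64(0.00056)), [np.float64(0.043), np.float64(0.0432)]]
now [(np.float64(0.0414), array([0.07, 0.04]), np.int64(4271), np.float64(0.00054)), [np.float64(0.0431), np.float64(0.0421)]] [ 0.57030831 -0.29865243  0.1398567 ]
```

Robust fits give the blank top 11.9 mm above the die with no tilt, so it is seated. Next is the panel: work out a viewing pose square to it.

```bash
cat >> h.py <<'E'
def frame(a,tilt=25.):
    a,t=np.radians([a,tilt]); ex=np.array([np.cos(t)*np.cos(a),np.cos(t)*np.sin(a),np.sin(t)]); ey=np.array([-np.sin(a),np.cos(a),0]); return np.c_[ex,ey,np.cross(ex,ey)]
def tool(F,th):  # tool z into panel, tool x at panel angle th deg
    t=np.radians(th); x=F@[np.cos(t),np.sin(t),0]; z=-F[:,2]; return np.c_[x,np.cross(z,x),z]
E
python3 - <<'E'
from h import *
c=np.load("top0.npy",allow_pickle=True).item(); F=frame(28.3); n=F[:,2]
p0=np.array([.6527,.1879,.1894])
px=lambda u,v:[[110+u/6,90+v/6]]
k=onplane(c,px(507,315),p0+.003*n,n)[0]-.003*n; tab=onplane(c,px(470,240),p0+.015*n,n)[0]; nose=onplane(c,px(440,318),p0+.04*n,n)[0]; fin=onplane(c,px(307,467),p0+.086*n,n)[0]
O=k.copy(); print("knob",k)
for q,nm in((tab,"tab"),(nose,"nose"),(fin,"fin")): d=(q-k)@F; print(nm,d.round(4),np.degrees(np.arctan2(d[1],d[0])).round(1))
V=k+.17*n; T=tool(F,45); s=bot.read_state(); print(V,s["q"].round(2))
plan([([.56,-.22,.30],down(30),.038),(V+.03*n,T,.037),(V,T,.03)],85)
E
```

```text
knob [0.65726256 0.14503558 0.18179719]
tab [ 0.0422 -0.0023  0.015 ] -3.1
nose [0.0225 0.0265 0.04  ] 49.7
fin [0.0027 0.1077 0.086 ] 88.6
[0.59400457 0.11097466 0.33586951] [-0.52  0.25  1.74  0.    1.15  0.86]
[[[0.0,0.0,-0.13,0.01,-0.16,-0.32,85],[0.0,0.0,-0.13,0.02,-0.16,-0.32,85],[0.0,0.0,-0.13,0.03,-0.15,-0.32,85],[0.0,0.0,-0.14,0.04,-0.15,-0.32,85],[0.001,-0.002,-0.131,0.054,-0.154,-0.322,85]]]
[[[-0.04,0.09,-0.17,0.2,-0.3,-0.07,85],[-0.04,0.09,-0.16,0.23,-0.28,-0.07,85],[-0.04,0.09,-0.17,0.26,-0.26,-0.06,85],[-0.04,0.09,-0.16,0.28,-0.24,-0.05,85],[-0.04,0.09,-0.17,0.3,-0.21,-0.05,85]]]
[[[-0.04,0.09,-0.16,0.32,-0.18,-0.03,85],[-0.04,0.09,-0.17,0.33,-0.16,-0.02,85],[-0.04,0.1,-0.16,0.34,-0.13,-0.01,85],[-0.038,0.091,-0.166,0.353,-0.102,-0.004,85],[0.0,0.0,0.0,0.0,0.0,0.15,85]]]
[[[0.0,0.0,0.0,0.0,0.0,0.15,85]]]
16 rows, end [0.594  0.1109 0.3359]
```

play_rows(moves=[[[0,0,-0.13,0.01,-0.16,-0.32,85],[0,0,-0.13,0.02,-0.16,-0.32,85],[0,0,-0.13,0.03,-0.15,-0.32,85],[0,0,-0.14,0.04,-0.15,-0.32,85],[0,0,-0.13,0.05,-0.15,-0.32,85]]])

```text
time: 12.17
tool_pos: [0.5595, -0.219, 0.2981]
tcp_rot: [-3.03, -0.818, 0.005]
wrist_force: [1.1, -0.1, 0.0]
width: 0.71
grip_force: 0.0
```

play_rows(moves=[[[-0.04,0.09,-0.17,0.2,-0.3,-0.07,85],[-0.04,0.09,-0.16,0.23,-0.28,-0.07,85],[-0.04,0.09,-0.17,0.26,-0.26,-0.06,85],[-0.04,0.09,-0.16,0.28,-0.24,-0.05,85],[-0.04,0.09,-0.17,0.3,-0.21,-0.05,85]]])

```text
time: 12.58
tool_pos: [0.5723, -0.0368, 0.333]
tcp_rot: [2.746, 1.404, 0.373]
wrist_force: [0.4, -0.1, -1.0]
width: 0.994
grip_force: 0.0
```

play_rows(moves=[[[-0.04,0.09,-0.16,0.32,-0.18,-0.03,85],[-0.04,0.09,-0.17,0.33,-0.16,-0.02,85],[-0.04,0.1,-0.16,0.34,-0.13,-0.01,85],[-0.038,0.09,-0.166,0.35,-0.1,0,85],[0,0,0,0,0,0.15,85]]])

```text
time: 13.0
tool_pos: [0.5886, 0.1123, 0.3513]
tcp_rot: [2.405, 1.803, 0.669]
wrist_force: [1.1, -0.1, 0.4]
width: 0.994
grip_force: 0.0
```

play_rows(moves=[[[0,0,0,0,0,0.15,85],[0,0,0,0,0,0,85],[0,0,0,0,0,0,85],[0,0,0,0,0,0,85]]])

```text
time: 13.33
tool_pos: [0.5937, 0.1103, 0.3342]
tcp_rot: [2.414, 1.796, 0.657]
wrist_force: [0.6, -0.6, 0.2]
width: 0.993
grip_force: 0.0
```

```bash
python3 - <<'E'
from h import *
c=cam("wrist"); save(c,"w6.png",s=1.5); np.save("w6.npy",c,allow_pickle=True)
s=bot.read_state(); print(s["tool_pos"],s["q"].round(2))
P=pts(c); W=P[:230].reshape(-1,3); k0=np.array([.6573,.145,.1818]); W=W[(np.linalg.norm(W-k0,axis=1)<.17)]
rng=np.random.default_rng(0); best=0
for _ in range(800):
    a=W[rng.choice(len(W),3,False)]; n=np.cross(a[1]-a[0],a[2]-a[0]); n/=np.linalg.norm(n)+1e-9; n*=np.sign(n[2]+1e-12)
    if abs(np.degrees(np.arccos(min(1,n[2])))-25)>4: continue
    i=abs((W-a[0])@n)<.0012
    if i.sum()>best: best=i.sum();bi=i
Q=W[bi]; p0=Q.mean(0); n=np.linalg.svd(Q-p0,full_matrices=False)[2][2]; n*=np.sign(n[2]); print("plane",p0,n,best,"tilt",np.degrees(np.arccos(n[2])),"yaw",np.degrees(np.arctan2(-n[1],-n[0])))
H=(P-p0)@n; hist,e=np.histogram(H[:230],bins=np.arange(-.01,.1,.003)); print([(round(float(a)*1000),int(b)) for a,b in zip(e,hist)])
E
```

```text
[0.59402551 0.11003802 0.33521129] [ 0.02 -0.21  1.91  0.22  1.05  0.24]
plane [0.66324689 0.17328171 0.19072065] [-0.37442269 -0.20189332  0.90501201] 14374 tilt 25.175099701678658 yaw 28.334091952492265
[(-10, 0), (-7, 68), (-4, 3872), (-1, 15672), (2, 4912), (5, 2870), (8, 198), (11, 1578), (14, 49), (17, 6), (20, 5), (23, 14), (26, 8), (29, 9), (32, 10), (35, 9), (38, 18), (41, 160), (44, 952), (47, 162), (50, 6881), (53, 7814), (56, 56), (59, 66), (62, 66), (65, 65), (68, 68), (71, 78), (74, 81), (77, 68), (80, 173), (83, 1441), (86, 97), (89, 0), (92, 0), (95, 0)]
```

View pics/w6.png

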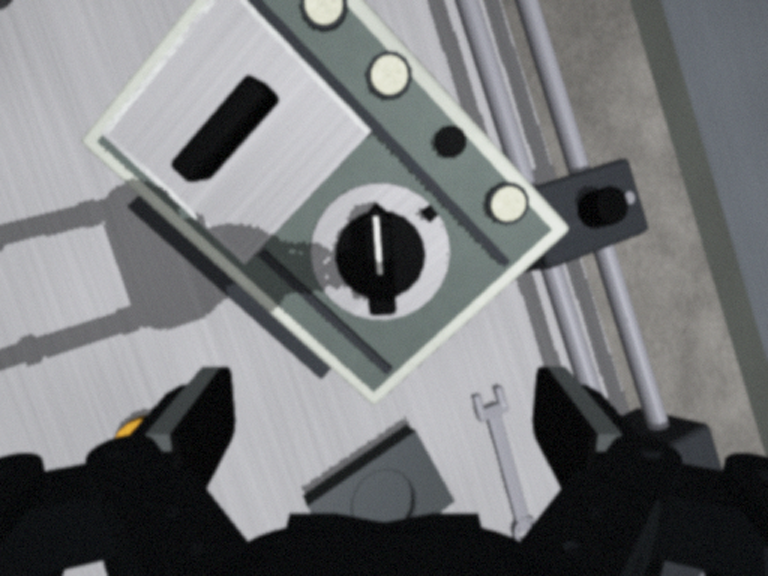

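The wrist view (10th and last picture) shows the knob at (380,255) with its nose up at (376,208). The ring tab is at (430,213), and the cover fin at (225,128).

```bash
cat > kn.py <<'E'
from h import *
F=frame(28.3); n=F[:,2]; p0=np.array([.66325,.17328,.19072])-.0005*n
def measure(c,verbose=True):
    P=pts(c); g=cv2.cvtColor(c["image"],cv2.COLOR_RGB2GRAY); hsv=cv2.cvtColor(c["image"],cv2.COLOR_RGB2HSV)
    k0=np.array([.6573,.145,.1818]); L=(P-k0)@F; H=(P-p0)@n; r=np.hypot(L[...,0],L[...,1])
    ring=(g>120)&(r<.06)&(abs(H-.003)<.005)&(hsv[...,1]<50)
    v,u=np.where(ring); (e0,ex,ea)=(0,0,0)
    cs,_=cv2.findContours(cv2.morphologyEx(ring.astype(np.uint8),cv2.MORPH_CLOSE,np.ones((5,5))),cv2.RETR_EXTERNAL,cv2.CHAIN_APPROX_NONE)
    k=max(cs,key=cv2.contourArea); q=cv2.convexHull(k)[:,0,:]
    X=(onplane(c,q,p0+.003*n,n)-k0)@F; (cx,cy),R=cv2.minEnclosingCircle((X[:,:2]*1000).astype(np.float32))
    A=np.c_[2*X[:,:2],np.ones(len(X))]; f=np.linalg.lstsq(A,(X[:,:2]**2).sum(1),rcond=None)[0]
    print("ring circle fit",(f[:2]*1000).round(1),"r",np.sqrt(f[2]+f[0]**2+f[1]**2)*1000,"minenc",cx,cy,R)
    bar=(r<.055)&(H>.040)&(H<.050); B=L[bar][:,:2]*1000
    rc=cv2.minAreaRect(B.astype(np.float32)); print("bar rect",rc,"n",len(B)); m=B.mean(0); d=np.linalg.svd(B-m,full_matrices=False)[2][0]; print("bar mean",m,"ang",np.degrees(np.arctan2(d[1],d[0])), "proj ext",np.percentile((B-m)@d,[0.5,99.5]))
    return P,g,hsv,L,H,r,f[:2]
E
python3 - <<'E'
from kn import *
c=np.load("w6.npy",allow_pickle=True).item()
P,g,hsv,L,H,r,ctr=measure(c)
# tab: dark px near (430,213)/1.5
m=np.zeros(g.shape,bool); m[132:152,276:298]=g[132:152,276:298]<70
v,u=np.where(m); print("tab px",u.mean(),v.mean(),len(u),"H",np.median(H[m]).round(4))
t=(onplane(c,[[u.mean(),v.mean()]],p0+.013*n,n)[0]-[.6573,.145,.1818])@F; print("tab",t*1000)
# white line on bar
w=np.zeros(g.shape,bool); w[135:190,240:265]=(g[135:190,240:265]>110)&(H[135:190,240:265]>.035)
v,u=np.where(w); X=(onplane(c,np.c_[u,v],p0+.0475*n,n)-[.6573,.145,.1818])@F*1000; X=X[:,:2]; mm=X.mean(0); d=np.linalg.svd(X-mm,full_matrices=False)[2][0]; print("line",mm,np.degrees(np.arctan2(d[1],d[0])),len(X),np.percentile((X-mm)@d,[1,99]))
fin=(H>.078)&(H<.092); X=L[fin][:,:2]*1000; print("fin",cv2.minAreaRect(X.astype(np.float32)),len(X))
E
```

```text
ring circle fit [3.8 2.5] r 55.80756045246743 minenc 3.208493232727051 1.460171103477478 59.317176818847656
bar rect ((-2.1177902221679688, 3.273662567138672), (66.05731201171875, 16.999427795410156), 48.836273193359375) n 1280
bar mean [-2.04761489  3.23922255] ang -131.26776597775995 proj ext [-31.37273975  31.67103358]
tab px 287.84 139.90666666666667 75 H 0.014
tab [41.45900821 -0.75983478 12.70410219]
line [ 6.84656859 13.4880974 ] -130.72409600446613 166 [-14.94774657  17.75811184]
fin ((-3.8063907623291016, 110.0406494140625), (14.399140357971191, 60.31612777709961), 89.85633850097656) 1767
```

```bash
cat >> kn.py <<'E'
from scipy.optimize import least_squares
def ringfit(c,x0=(-.003,.001),dr=(.036,.056)):
    g=cv2.cvtColor(c["image"],cv2.COLOR_RGB2GRAY).astype(np.float32); E=[]
    rr=np.arange(dr[0],dr[1],.0005)
    for a in np.radians(np.arange(0,360,3)):
        X=np.array([.6573,.145,.1818])+ (F@np.c_[x0[0]+rr*np.cos(a),x0[1]+rr*np.sin(a),0*rr].T).T
        X=X+np.outer((p0-X)@n+.003,n); uv=proj(c,X).astype(np.float32)
        s=cv2.remap(g,uv[:,:1].copy(),uv[:,1:].copy(),cv2.INTER_LINEAR).ravel(); s=np.convolve(s,np.ones(5)/5,"same"); d=s[8:]-s[:-8]; d=d[4:-4]; i=d.argmin()
        if d[i]<-25: E.append([x0[0]+rr[i+8]*np.cos(a),x0[1]+rr[i+8]*np.sin(a),d[i]])
    E=np.array(E); f=least_squares(lambda p:np.hypot(E[:,0]-p[0],E[:,1]-p[1])-p[2],[*x0,.047],loss="soft_l1",f_scale=.0007).x
    res=np.hypot(E[:,0]-f[0],E[:,1]-f[1])-f[2]
    print("ring",(f*1000).round(2),len(E),"med res",np.median(abs(res))*1000); return f
E
python3 - <<'E'
from kn import *
c=np.load("w6.npy",allow_pickle=True).item(); ringfit(c); 
t=np.load("top0.npy",allow_pickle=True).item(); ringfit(t)
g=cv2.cvtColor(c["image"],cv2.COLOR_RGB2GRAY); P=pts(c); H=(P-p0)@n; L=(P-[.6573,.145,.1818])@F*1000
for v in range(134,152,2): print(v,[(int(g[v,u]),round(float(H[v,u])*1000)) for u in range(278,298,2)])
print(L[140,288])
E
```

```text
ring [-3.73  1.2  46.66] 120 med res 0.18201577065419736
ring [-0.47  0.57 46.75] 101 med res 0.3076189835536161
134 [(204, 3), (206, 3), (199, 3), (172, 3), (133, 1), (124, 2), (113, 1), (85, 1), (71, 5), (69, 6)]
136 [(202, 4), (200, 3), (202, 2), (184, 5), (118, 3), (114, -1), (123, 0), (110, 2), (80, 0), (67, 5)]
138 [(194, 5), (175, 5), (156, 3), (90, 5), (40, 14), (77, 3), (114, 0), (121, 0), (100, -1), (89, 2)]
140 [(178, 2), (103, 2), (46, 8), (20, 14), (25, 15), (42, 15), (95, 0), (119, 1), (122, 0), (116, 0)]
142 [(147, 4), (102, 4), (36, 15), (20, 14), (28, 15), (28, 14), (53, 13), (108, 1), (122, 0), (120, 1)]
144 [(190, 5), (135, 4), (80, 14), (35, 14), (24, 15), (40, 14), (109, 15), (164, 5), (130, 1), (119, 2)]
146 [(201, 4), (174, 4), (159, 3), (111, 14), (53, 15), (113, 14), (191, 3), (204, 6), (160, 0), (124, 1)]
148 [(206, 6), (205, 4), (202, 3), (188, 4), (162, 13), (191, 3), (208, 4), (207, 4), (188, 4), (139, 1)]
150 [(199, 3), (206, 4), (207, 3), (208, 3), (206, 5), (207, 4), (206, 3), (208, 5), (187, 3), (153, 2)]
[41.53553158 -0.64499936 14.61939162]
```

```bash
cat >> kn.py <<'E'
def tabang(c,ctr):
    P=pts(c); H=(P-p0)@n; L=(P-[.6573,.145,.1818])@F; d=L[...,:2]-ctr[:2]; r=np.hypot(d[...,0],d[...,1])
    m=(H>.011)&(H<.018)&(r>.035)&(r<.052); m=m.astype(np.uint8); cs,_=cv2.findContours(m,cv2.RETR_EXTERNAL,cv2.CHAIN_APPROX_NONE)
    for k in cs:
        if cv2.contourArea(k)<15: continue
        mm=cv2.drawContours(m*0,[k],-1,1,-1)>0; q=d[mm&(H>.011)&(H<.018)]; q0=(q.max(0)+q.min(0))/2; q=q.mean(0); print("tab",len(d[mm]),q*1000,"r",np.hypot(*q)*1000,"ang",np.degrees(np.arctan2(q[1],q[0])),"mid",np.degrees(np.arctan2(q0[1],q0[0])))
def barang(c,ctr):
    P=pts(c); H=(P-p0)@n; L=(P-[.6573,.145,.1818])@F; d=L[...,:2]-ctr[:2]; m=(H>.041)&(H<.050)&(np.hypot(d[...,0],d[...,1])<.045)
    B=(d[m]*1000).astype(np.float32); a=cv2.minAreaRect(B); v=np.linalg.svd(B-B.mean(0),full_matrices=False)[2][0]; v*=np.sign(v@B.mean(0)); w=np.array([-v[1],v[0]])
    print("bar n",len(B),"ang",np.degrees(np.arctan2(v[1],v[0])),"ext",(B@v).min(),(B@v).max(),"lateral",(B@w).min(),(B@w).max(),"rect",a)
E
python3 - <<'E'
from kn import *
c=np.load("w6.npy",allow_pickle=True).item(); ctr=np.array([-.00373,.0012]); tabang(c,ctr); barang(c,ctr)
E
```

```text
tab 71 [42.26328419 -2.690712  ] r 42.34885029957805 ang -3.6428464006407784 mid -3.820068816685669
bar n 1272 ang 48.684174 ext -30.401773 35.650684 lateral -8.341611 8.654807 rect ((1.6143264770507812, 2.0735530853271484), (66.05487823486328, 16.958349227905273), 48.75844192504883)
```

Measured: tab at −3.7° and nose at 48.7° in the panel frame, so the knob must turn 52.4° clockwise. Next I line up over the knob.

```bash
cat >> kn.py <<'E'
K=np.array([.6573,.145,.1818])+F@[-.00373,.0012,0]; K=K+n*((p0-K)@n)
def where():
    s=bot.read_state(); R=Ro.from_rotvec(s["tcp_rot"]).as_matrix(); d=(s["tool_pos"]-K)@F*1000; x=F.T@R
    print("rel knob mm",d.round(2),"heading",np.degrees(np.arctan2(x[1,0],x[0,0])).round(2),"tilt err",np.degrees(np.arccos(-x[2,2])).round(2),"w",s["width"].round(3),s["grip_force"],"F",(F.T@s["wrist_force"]).round(1),"tq",(F.T@s["torque"]).round(2),"t",s["time"])
E
python3 - <<'E'
from kn import *
print(K); where(); T=tool(F,48.7)
plan([(K+.06*n,T,.035)],50)
E
```

```text
[0.65386472 0.14451319 0.17995546]Traceback (most recent call last):
  File "<stdin>", line 2, in <module>
  File "kn.py", line 41, in where
    print("rel knob mm",d.round(2),"heading",np.degrees(np.arctan2(x[1,0],x[0,0])).round(2),"tilt err",np.degrees(np.arccos(-x[2,2])).round(2),"w",s["width"].round(3),s["grip_force"],"F",(F.T@s["wrist_force"]).round(1),"tq",(F.T@s["torque"]).round(2),"t",s["time"])
                                                                                                                                                   ^^^^^^^^^^^^^^^^
AttributeError: 'float' object has no attribute 'round'
```

```bash
sed -i 's/s\["width"\].round(3)/round(s["width"],3)/' kn.py
python3 - <<'E'
from kn import *
where(); T=tool(F,48.7)
plan([(K+.06*n,T,.03)],50)
E
```

```text
rel knob mm [  3.05  -1.99 169.88] heading 44.99 tilt err 0.05 w 0.996 0.0 F [ 0.2 -0.3  0.4] tq [-0.    0.2  -0.03] t 13.3833
[[[0.0,0.0,-0.03,0.0,-0.01,0.27,50],[0.0,0.0,-0.03,0.0,-0.01,0.28,50],[0.0,0.0,-0.03,0.0,-0.01,0.27,50],[-0.001,0.001,-0.039,-0.006,-0.005,0.279,50]]]
4 rows, end [0.6316 0.1325 0.2343]
```

play_rows(moves=[[[0,0,-0.03,0,-0.01,0.27,50],[0,0,-0.03,0,-0.01,0.28,50],[0,0,-0.03,0,-0.01,0.27,50],[0,0,-0.039,-0.006,-0.005,0.279,50],[0,0,0,0,0,0,50]]])

```text
time: 13.8
tool_pos: [0.629, 0.1323, 0.2281]
tcp_rot: [2.349, 1.868, 0.642]
wrist_force: [-0.8, -1.6, -1.6]
width: 0.586
grip_force: 0.0
```

play_rows(moves=[[[0,0,0,0,0,0,50],[0,0,0,0,0,0,50]]])

```text
time: 13.97
tool_pos: [0.6322, 0.1323, 0.2365]
tcp_rot: [2.343, 1.862, 0.655]
wrist_force: [0.0, -0.6, 0.3]
width: 0.583
grip_force: 0.0
```

```bash
python3 - <<'E'
from kn import *
where(); T=tool(F,48.7); ctr=np.array([-.00373,.0012]); c=cam("wrist"); ringfit(c); barang(c,ctr); tabang(c,ctr)
plan([(K-.007*n,T,.02)],50)
E
```

```text
rel knob mm [ 1.35 -0.5  61.8 ] heading 48.68 tilt err 0.12 w 0.583 0.0 F [-0.1 -0.5  0.3] tq [-0.01  0.13  0.04] t 13.9667
ring [-3.89  1.24 46.7 ] 111 med res 0.14531889538052511
bar n 2875 ang 48.757767 ext -29.608597 35.563328 lateral -8.246502 8.980611 rect ((1.7663955688476562, 2.3951377868652344), (65.19595336914062, 17.157020568847656), 49.118019104003906)
tab 157 [42.17121886 -2.29212203] r 42.23346450087836 ang -3.1111223652902646 mid -3.553629499128808
[[[0.0,0.0,0.0,0.0,-0.01,0.17,50],[0.0,0.0,0.0,0.0,0.0,0.18,50],[0.0,0.0,0.0,0.0,-0.01,0.17,50],[0.008,-0.001,0.0,-0.009,-0.003,0.175,50]]]
4 rows, end [0.6565 0.1459 0.1737]
```

play_rows(moves=[[[0,0,0,-0.002,-0.006,0.17,50],[0,0,0,-0.002,-0.006,0.18,50],[0,0,0,-0.003,-0.006,0.17,50],[0,0,0,0,-0.004,0.16,50],[0,0,0,0,0,0,50]]])

```text
time: 14.43
tool_pos: [0.6541, 0.146, 0.1712]
tcp_rot: [2.345, 1.864, 0.651]
wrist_force: [-0.6, -0.4, -0.8]
width: 0.585
grip_force: 0.0
```

```bash
python3 -c "
from kn import *
where()"
```

```text
rel knob mm [-2.87  1.19 -8.37] heading 48.68 tilt err 0.09 w 0.585 0.0 F [-0.9 -0.1 -0.4] tq [0.   0.21 0.04] t 14.4333
```

play_rows(moves=[[[0,0,0,0,0,0,50],[0,0,0,0,0,0,50]]])

```text
time: 14.6
tool_pos: [0.6556, 0.1459, 0.1748]
tcp_rot: [2.341, 1.862, 0.657]
wrist_force: [0.8, 0.9, -0.3]
width: 0.588
grip_force: 0.0
```

```bash
python3 -c "
from kn import *
where()
plan([(K-.007*n,tool(F,48.7),.02)],50)"
```

```text
rel knob mm [-0.19  0.43 -5.65] heading 48.72 tilt err 0.19 w 0.588 0.0 F [ 0.9  0.4 -0.8] tq [-0.05  0.2   0.05] t 14.6
[[[0.007,-0.001,0.001,-0.002,0.004,0.013,50]]]
1 rows, end [0.6564 0.1459 0.1736]
```

Centred. Close on the bar, then turn about the axis.

play_rows(moves=[[[0,0,0,-0.001,0.002,0.01,10],[0,0,0,0,0,0,5],[0,0,0,0,0,0,5],[0,0,0,0,0,0,5],[0,0,0,0,0,0,5]]], newtons=40)

```text
time: 15.02
tool_pos: [0.6567, 0.1457, 0.1734]
tcp_rot: [2.34, 1.862, 0.657]
wrist_force: [0.2, -1.8, 6.3]
width: 0.19
grip_force: 45.0
```

play_rows(moves=[[[0,0,0.1,0,0,0,5],[0,0,0.1,0,0,0,5],[0,0,0,0,0,0,5]]])

```text
time: 15.27
tool_pos: [0.6567, 0.1457, 0.1735]
tcp_rot: [2.449, 1.752, 0.667]
wrist_force: [0.4, -3.1, 6.8]
width: 0.191
grip_force: 45.0
```

```bash
python3 -c "
from kn import *
where();c=cam('wrist');barang(c,np.array([-.0038,.0012]));where()"
```

```text
rel knob mm [ 0.04 -0.26 -7.16] heading 42.88 tilt err 0.24 w 0.191 45.00068485736847 F [ 1.9 -2.9  6.7] tq [-0.35  0.1  -0.13] t 15.2667
bar n 7000 ang 42.760326 ext -29.491945 35.646713 lateral -21.411009 22.276527 rect ((0.7030906677246094, 3.3070716857910156), (62.09975051879883, 40.68561553955078), 20.62242889404297)
rel knob mm [ 0.06 -0.23 -7.19] heading 42.97 tilt err 0.23 w 0.19 44.99989986419678 F [ 1.1 -3.2  5.7] tq [-0.36  0.11 -0.08] t 15.3167
```

play_rows(moves=[[[0,0,0.18,0,0,0,5],[0,0,0.18,0,0,0,5],[0,0,0.18,0,0,0,5],[0,0,0.18,0,0,0,5],[0,0,0.18,0,0,0,5]]])

```text
time: 15.73
tool_pos: [0.6566, 0.1458, 0.1734]
tcp_rot: [-2.794, -1.164, -0.673]
wrist_force: [1.2, -2.8, 5.5]
width: 0.189
grip_force: 45.0
```

play_rows(moves=[[[0,0,0.18,0,0,0,5],[0,0,0.18,0,0,0,5],[0,0,0.18,0,0,0,5],[0,0,0,0,0,0,5],[0,0,0,0,0,0,5]]])

```text
time: 16.15
tool_pos: [0.6567, 0.1458, 0.1735]
tcp_rot: [-2.873, -0.769, -0.648]
wrist_force: [1.2, -3.2, 6.1]
width: 0.193
grip_force: 45.0
```

```bash
python3 -c "
from kn import *
where();c=cam('wrist');tabang(c,np.array([-.0038,.0012]));where()"
```

```text
rel knob mm [ 0.07 -0.21 -7.18] heading 1.72 tilt err 0.24 w 0.193 45.000282526016235 F [ 2.1 -3.4  5.7] tq [-0.3   0.08 -0.07] t 16.15
tab 330 [42.41029343 -2.58935561] r 42.489266306412354 ang -3.4938502287706377 mid -3.59756919324104
rel knob mm [ 0.04 -0.2  -7.19] heading 1.73 tilt err 0.23 w 0.193 45.00019669532776 F [ 1.4 -3.   5.7] tq [-0.35  0.01 -0.11] t 16.2
```

play_rows(moves=[[[0,0,0.1,0,0,0,5],[0,0,0.083,0,0,0,5],[0,0,0,0,0,0,5],[0,0,0,0,0,0,5]]])

```text
time: 16.53
tool_pos: [0.6567, 0.1458, 0.1735]
tcp_rot: [-2.888, -0.634, -0.636]
wrist_force: [1.3, -3.5, 6.5]
width: 0.188
grip_force: 45.0
```

play_rows(moves=[[[0,0,0,0,0,0,35],[0,0,0,0,0,0,45],[0,0,0,0,0,0,45],[0,0,0,0,0,-0.2,45],[0,0,0,0,0,-0.3,45]]])

```text
time: 16.95
tool_pos: [0.6331, 0.1364, 0.2113]
tcp_rot: [-2.889, -0.635, -0.616]
wrist_force: [0.4, 0.4, 0.4]
width: 0.53
grip_force: 0.0
```

play_rows(moves=[[[0,0,0,0,0,-0.3,45],[0,0,0,0,0,-0.3,60],[0,0,0,0,0,-0.3,60],[0,0,0,0,0,0,60],[0,0,0,0,0,0,60]]])

```text
time: 17.37
tool_pos: [0.6035, 0.1181, 0.3007]
tcp_rot: [-2.887, -0.635, -0.636]
wrist_force: [-0.8, -0.1, 0.2]
width: 0.702
grip_force: 0.0
```

```bash
python3 -c "
from kn import *
where();c=cam('wrist');f=ringfit(c);barang(c,f);tabang(c,f);where()
P=pts(c);L=(P-K)@F*1000;fin=(L[...,2]>78)&(L[...,2]<92)&(abs(L[...,0])<60)&(L[...,1]>40)&(L[...,1]<140);X=L[fin];print('fin',cv2.minAreaRect(X[:,:2].astype(np.float32)),len(X),np.median(X[:,2]))"
```

```text
rel knob mm [ -0.45   0.65 133.48] heading -3.48 tilt err 0.23 w 0.702 0.0 F [-0.5  0.3  0.5] tq [-0.04  0.24 -0.01] t 17.3667
ring [-3.67  1.31 46.69] 118 med res 0.15906951095095295
bar n 1636 ang -3.9718983 ext -30.059275 34.814804 lateral -8.496422 8.40952 rect ((2.367006301879883, -0.21456241607666016), (16.85782241821289, 64.87934875488281), 86.10832214355469)
tab 94 [42.35238735 -2.70787906] r 42.43886571319195 ang -3.6583332029219826 mid -3.6094672494919164
rel knob mm [ -2.18   1.13 131.51] heading -3.51 tilt err 0.02 w 0.702 0.0 F [-0.1 -0.2 -0. ] tq [ 0.01  0.24 -0.02] t 17.4167
fin ((0.22380828857421875, 108.279052734375), (59.509132385253906, 14.319464683532715), 0.04091956838965416) 1970 84.98423701743224
```

The knob is at −3.8° against the tab's −3.65°, so they line up, and the ring hasn't moved. Next is the cover fin at y = +108 mm from the knob.

```bash
python3 -c "
from kn import *
where();T=tool(F,0)
plan([(K+F@[0,.1083,.12],T,.035),(K+F@[0,.1083,.038],T,.022)],50)"
```

```text
rel knob mm [ -2.18   1.13 131.51] heading -3.51 tilt err 0.02 w 0.702 0.0 F [-0.1 -0.2 -0. ] tq [ 0.01  0.24 -0.02] t 17.4167
[[[0.0,0.0,-0.03,-0.01,-0.27,0.03,50],[0.0,0.0,-0.03,-0.01,-0.27,0.03,50],[0.0,0.0,-0.03,0.0,-0.27,0.03,50],[0.001,0.0,-0.032,0.0,-0.262,0.025,50],[0.0,0.0,0.0,0.0,0.0,0.2,50]]]
[[[0.0,0.0,0.0,0.0,0.0,0.21,50],[0.0,0.0,0.0,0.0,0.0,0.2,50],[0.0,0.0,0.0,0.0,0.0,0.21,50]]]
8 rows, end [0.5884 0.2323 0.2144]
```

play_rows(moves=[[[0,0,-0.03,-0.01,-0.27,0.03,50],[0,0,-0.03,-0.01,-0.27,0.03,50],[0,0,-0.03,0,-0.27,0.03,50],[0,0,-0.032,0,-0.262,0.025,50],[0,0,0,0,0,0,50]]])

```text
time: 17.83
tool_pos: [0.5546, 0.219, 0.2844]
tcp_rot: [-2.877, -0.731, -0.627]
wrist_force: [0.7, -0.1, -0.9]
width: 0.588
grip_force: 0.0
```

play_rows(moves=[[[0,0,0,0,0,0.2,50],[0,0,0,0,0,0.2,50],[0,0,0,0,0,0,50],[0,0,0,0,0,0,50],[0,0,0,0,0,0,50]]])

```text
time: 18.25
tool_pos: [0.5728, 0.2234, 0.2515]
tcp_rot: [-2.879, -0.725, -0.635]
wrist_force: [0.3, 0.3, 0.5]
width: 0.584
grip_force: 0.0
```

```bash
python3 -c "
from kn import *
where();T=tool(F,0)
plan([(K+F@[0,.1083,.038],T,.02)],50)"
```

```text
rel knob mm [ -0.58 107.92  79.19] heading -0.04 tilt err 0.11 w 0.584 0.0 F [0.6 0.1 0.2] tq [0.05 0.18 0.01] t 18.25
[[[0.0,0.0,0.0,0.0,0.0,0.14,50],[0.0,0.0,0.0,0.0,0.0,0.14,50],[0.0,0.004,-0.001,0.007,-0.004,0.132,50]]]
3 rows, end [0.5884 0.2323 0.2144]
```

play_rows(moves=[[[0,0,0,0,0,0.14,50],[0,0,0,0,0,0.14,50],[0,0,0,0.006,-0.004,0.13,50],[0,0,0,0,0,0,50],[0,0,0,0,0,0,50]]])

```text
time: 18.67
tool_pos: [0.5883, 0.2323, 0.2149]
tcp_rot: [-2.879, -0.725, -0.636]
wrist_force: [0.4, -0.5, 0.1]
width: 0.587
grip_force: 0.0
```

play_rows(moves=[[[0,0,0,0,0,0,20],[0,0,0,0,0,0,3],[0,0,0,0,0,0,3],[0,0,0,0,0,0,3],[0,0,0,0,0,0,3]]])

```text
time: 19.08
tool_pos: [0.5889, 0.2327, 0.2168]
tcp_rot: [-2.878, -0.725, -0.64]
wrist_force: [-3.2, -1.7, 4.7]
width: 0.155
grip_force: 40.1
```

```bash
python3 -c "
from kn import *
where()"
```

```text
rel knob mm [  1.62 108.38  39.85] heading -0.01 tilt err 0.09 w 0.155 40.11343002319336 F [-1.3 -0.   5.8] tq [ 0.06  0.36 -0.05] t 19.0833
```

play_rows(moves=[[[0,0,0,0,0.1,0,3],[0,0,0,0,0.15,0,3],[0,0,0,0,0.15,0,3],[0,0,0,0,0.15,0,3],[0,0,0,0,0,0,3]]])

```text
time: 19.5
tool_pos: [0.6159, 0.1825, 0.2168]
tcp_rot: [-2.879, -0.724, -0.641]
wrist_force: [-2.1, -3.9, 4.6]
width: 0.153
grip_force: 40.4
```

play_rows(moves=[[[0,0,0,0,0.15,0,3],[0,0,0,0,0.15,0,3],[0,0,0,0,0.1,0,3],[0,0,0,0,0,0,3],[0,0,0,0,0,0,3]]])

```text
time: 19.92
tool_pos: [0.6345, 0.1477, 0.2168]
tcp_rot: [-2.88, -0.724, -0.641]
wrist_force: [-2.4, -4.0, 5.9]
width: 0.153
grip_force: 40.5
```

```bash
python3 -c "
from kn import *
where()"
```

```text
rel knob mm [ 1.52 12.02 39.93] heading -0.03 tilt err 0.16 w 0.153 40.52059829235077 F [-1.1 -2.4  7.1] tq [-0.33  0.46 -0.07] t 19.9167
```

play_rows(moves=[[[0,0,0,0,0.06,0,3],[0,0,0,0,0.04,0,3],[0,0,0,0,0.01,0,3],[0,0,0,0,0,0,3],[0,0,0,0,0,0,3]]])

```text
time: 20.33
tool_pos: [0.639, 0.1394, 0.2168]
tcp_rot: [-2.878, -0.725, -0.64]
wrist_force: [-5.3, -1.4, 6.1]
width: 0.159
grip_force: 40.6
```

```bash
python3 -c "
from kn import *
where()"
```

```text
rel knob mm [ 1.54  2.54 39.94] heading -0.0 tilt err 0.08 w 0.159 40.585296750068665 F [-2.3  1.3  7.8] tq [ 0.07  0.44 -0.06] t 20.3333
```

play_rows(moves=[[[0,0,0,0,0.02,0,3],[0,0,0,0,0.01,0,3],[0,0,0,0,0,0,3],[0,0,0,0,0,0,3]]])

```text
time: 20.67
tool_pos: [0.6402, 0.1371, 0.2168]
tcp_rot: [-2.877, -0.725, -0.64]
wrist_force: [-4.7, -1.2, 5.3]
width: 0.153
grip_force: 40.6
```

```bash
python3 -c "
from kn import *
where()"
```

```text
rel knob mm [ 1.52 -0.05 39.92] heading -0.0 tilt err 0.06 w 0.153 40.616413950920105 F [-2.   1.2  6.8] tq [ 0.29  0.4  -0.08] t 20.6667
```

play_rows(moves=[[[0,0,0,0,0.02,0,3],[0,0,0,0,0.02,0,3],[0,0,0,0,0,0,3],[0,0,0,0,0,0,3]]])

```text
time: 21.0
tool_pos: [0.6403, 0.1369, 0.2167]
tcp_rot: [-2.872, -0.725, -0.635]
wrist_force: [-11.1, 10.0, 10.0]
width: 0.153
grip_force: 41.1
```

```bash
python3 -c "
from kn import *
where()"
```

```text
rel knob mm [ 1.43 -0.23 39.92] heading -0.06 tilt err 0.36 w 0.153 41.069485545158386 F [-0.3 14.1 11.2] tq [ 1.96  0.23 -0.  ] t 21.0
```

The stop is reached, with 14 N of resistance and no further travel. I'll release and retreat.

play_rows(moves=[[[0,0,0,0,-0.01,0,25],[0,0,0,0,0,0,45],[0,0,0,0,0,0,45],[0,0,0,0,0,0,45],[0,0,0,0,0,-0.2,45]]])

```text
time: 21.42
tool_pos: [0.632, 0.1297, 0.2284]
tcp_rot: [-2.88, -0.725, -0.626]
wrist_force: [-1.0, -0.5, -0.2]
width: 0.526
grip_force: 0.0
```

play_rows(moves=[[[0,0,0,0,0,-0.3,45],[0,0,0,0,0,-0.3,45],[0,0,0,0,0,-0.3,45],[0,0,0,0,0,-0.3,45],[0,0,0,0,0,0,45]]])

```text
time: 21.83
tool_pos: [0.5916, 0.105, 0.3509]
tcp_rot: [-2.878, -0.724, -0.656]
wrist_force: [0.8, -0.1, 1.5]
width: 0.526
grip_force: 0.0
```

```bash
python3 -c "
from kn import *
c=cam('wrist');c=cam('wrist');where()
P=pts(c);L=(P-K)@F*1000;fin=(L[...,2]>80)&(L[...,2]<90)&(abs(L[...,0])<50)&(abs(L[...,1])<40);X=L[fin];print('fin',cv2.minAreaRect(X[:,:2].astype(np.float32)),len(X))
# bystanders & blank: top view change
a=np.load('top0.npy',allow_pickle=True).item()['image'].astype(int);t=cam('top');b=t['image'].astype(int)
m=(abs(a-b).max(2)>50).astype(np.uint8);m=cv2.morphologyEx(m,cv2.MORPH_OPEN,np.ones((3,3)))
print([ (cv2.boundingRect(k),cv2.contourArea(k)) for k in cv2.findContours(m,0,2)[0] if cv2.contourArea(k)>15])
h=cv2.cvtColor(t['image'],cv2.COLOR_RGB2HSV);mm=((h[...,0]>8)&(h[...,0]<30)&(h[...,1]>110)).astype(np.uint8)
for k in cv2.findContours(mm,0,2)[0]:
  if 300<cv2.contourArea(k)<900: print(cv2.minAreaRect((onz(t,k[:,0],.042)[:,:2]*1000).astype(np.float32)))
"
```

```text
rel knob mm [  2.08  -4.4  180.73] heading -0.02 tilt err 0.25 w 0.526 0.0 F [ 0.1  0.6 -0.6] tq [ 0.02  0.17 -0.03] t 21.9333
fin ((0.07457733154296875, 0.5463109016418457), (59.47072982788086, 13.6077241897583), 0.013568581081926823) 1183
[((229, 374, 35, 10), 94.5), ((274, 370, 11, 14), 83.0), ((213, 345, 47, 13), 240.0), ((207, 337, 6, 9), 32.0), ((0, 316, 19, 22), 275.0), ((235, 300, 37, 30), 486.0), ((169, 298, 63, 86), 2240.5), ((0, 276, 162, 106), 5683.5), ((189, 249, 16, 48), 580.5), ((253, 248, 13, 44), 425.5), ((296, 202, 28, 28), 392.5), ((167, 167, 104, 75), 4777.0), ((155, 159, 12, 18), 66.5), ((180, 154, 13, 11), 58.0), ((198, 153, 6, 5), 18.0), ((137, 148, 101, 41), 1045.5), ((327, 143, 19, 30), 364.0), ((211, 142, 9, 11), 45.0), ((172, 137, 7, 13), 42.5), ((183, 133, 24, 21), 249.5), ((199, 123, 8, 7), 28.0)]
((629.0830078125, -287.96356201171875), (89.6875228881836, 44.31262969970703), 10.823639869689941)
```

```bash
python3 -c "
from workcell import bot
print(bot.finish_job())"
```

```text
the job is handed in; nothing more can be done
None
```

The job is handed in after about 22 s: the blank is seated in the rectangular die and released, the knob lines up with the ring's tab to within about 0.3°, and the cover was pushed to its stop over the knob.

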